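Unload and reload the stacking jig and drop its latch

ROBOT

A 7-joint arm with a two-finger parallel gripper is mounted at the origin on the work surface. World frame = base frame: x ahead of the robot, y to its left, z up, the work surface at z = 0. Lengths are in m, angles in rad, forces in N, time in s.
With the tool pointing down it reaches from about 0.35 to 0.9 m from the base axis. Payload 7.2 kg.
Tool frame: the origin (TCP) lies on the centre line of the jaws, within the pads' length; the fingertips stand 14 mm ahead of it and the grasp point (between the pads) lies 5 mm behind it (r.tcp_to_tips is the distance from the TCP to the fingertips, in m); z points along the fingers, y is the direction in which the jaws open and shut (so a half turn about z gives the same grasp; the last joint's range is limited). The gripper opens to 85 mm and grips with 20 to 120 N. Pads are 22 mm wide; open, the fingers measure 114 mm over their backs; the gripper's body (76 mm by 85 mm) begins 54 mm behind the grasp point. The pads swing forward as they close: fully open they stand 13 mm farther back than shut.
Start: joints at [-0.068, 0.411, -0.013, 1.596, 0.006, 1.134, -0.082], TCP at [0.625, -0, 0.245] pointing down, gripper open.
Joint ranges: [-2.95, 2.95], [-0.29, 1.99], [-1.47, 1.44], [0.14, 2.54], [-1.03, 4.17], [0.13, 1.85], [-2.86, 2.86]. Speed limits (rad/s): [2.39, 2.39, 3.01, 3.01, 3.14, 3.14, 3.14].

INTERFACE

Orientations are given as a rotation vector (axis times angle).
In Python, from cell import r gives the robot as it stands. The module is installed in compiled form; this text tells all that it offers.
- The arm moves only by the tool servo_tool, never from a script. Its argument "rows" is a list of rows, each an object with "offset": the shift along the tool's x, y, z in cm, a list of three; "yaw": the turn about the tool's z in degrees; "gripper": the opening in per cent of the stroke, from 0 (shut) to 100 (fully open). In form: [{"offset": [dx, dy, dz], "yaw": yaw, "gripper": gripper}, ...]. A call has exactly 8 rows; each row is the pose to reach, as a shift and turn from the pose commanded when the call began, along the tool's axes at that moment; what a row does not reach only later rows make up. A row lasts 1/8 s, in which the tool goes at most 62.5 mm and 10.7 degrees, less where a joint would pass 70% of its speed; a pose out of reach is approached as far as the arm can. A call with a gripper value outside its range is refused whole. The fingers move at their own pace and stop on an object; the grip force is fixed at half the most. Time passes only in rows, so rows that repeat a pose let the fingers close, or fill a call up. It gives the time, the measured TCP pose, the force and the opening at its end, in the units of the state.
- r.get_state(): the state, without advancing time (a new reading comes with each control period).
- r.capture(name): name is "scene" or "side" or "wrist"; returns a dict with "img" (400x640x3 uint8, red, green, blue), "z_map" (400x640 float32, m along the optical axis (not along the pixel's ray), 0 where there is no reading), "camera_matrix" (3x3 intrinsics, pixels), "T" (4x4, takes a point from camera to world coordinates). Camera axes: x right, y down, z forward; pixel columns grow to the right and rows downward; lengths in m; the calibration is good to about 2 mm. A picture is of the moment at which its call begins.
- r.job_done(): hands the job in, once; it reports no verdict.
The state is a dict: "time": time; "qpos": joint angles; "qd": joint speeds; "effort": joint torques, N m; "ee_pos": TCP position; "tcp_rot": TCP orientation; "contact_force": force on the tool from outside, world axes, zero at the start; "wrist_torque": the same for the moment, N m; "finger_gap": opening from 0.0 (shut) to 1.0 (fully open).
Only numpy, scipy, OpenCV 4.12 (cv2) and the standard library are available. Lean on these libraries where they do the work, as an engineer would, in place of code of your own. Each camera call takes 0.05 s, during which the arm holds its last target. There are 200 camera calls.

TASK

Lift the latch bar of the jig out of its catch, swing the keeper arm well clear of the mandrel, and set the finished flanged hub that sits on the mandrel upright in the tray. Then load every ring that is there and the keyed collar onto the stepped mandrel, each fully home on its own step, largest bore lowest and the keyed collar on top with its flat matched to the mandrel's. Finally swing the keeper arm shut over the stack, lifting the latch bar over the striker and letting it drop into the catch; leave the can, hammer and tube as they are.

Things in the scene. Friction and masses are not known exactly. Their poses are not given: they have to be found in the camera images.
- jig: Fixed jig, grey base plate 240 x 110 x 12 mm (x -105 to +135). Origin at table level on the axis of its vertical stepped mandrel. Hinge post at x = +100 mm, catch post at x = -80. Mandrel radius: 30 up to z 22 mm, 24.5 up to z 36, 19.5 up to z 50, 14.5 up to z 64, then a D-section of radius 10, its flat 5 mm from the axis on the +x side, up to z 80, a small cone up to z 84
- seat_large (a point): centre of the mandrel's lowest ledge (22 mm above the table): where the underside centre of the large ring belongs
- seat_medium (a point): centre of the second ledge (36 mm above the table): where the underside centre of the medium ring belongs
- seat_small (a point): centre of the third ledge (50 mm above the table): where the underside centre of the small ring belongs
- seat_keyed (a point): centre of the top ledge, the foot of the D-section (64 mm above the table): where the underside centre of the keyed collar belongs
- keeper_hinge (a point): vertical hinge axis of the keeper arm, at the mid-height of the arm (106 mm above the table), 100 mm from the mandrel along the jig's +x
- keeper (a joint): rad; grey keeper arm on its vertical hinge, 155 mm long, 18 wide, 98 to 114 mm above the table, a rubber pad under it down to 89 mm. 0: shut, from the hinge over the mandrel along the jig's -x. Growing: swings open towards the jig's -y, anticlockwise from above, to 1.5 at most. Stays where left (friction 0.12 Nm)
- latch (a joint): rad; steel latch bar on a level pivot on the keeper arm, with which it travels. 0: level (lower stop); grows as the end is lifted, to 1.0; falls by its own weight (0.2 kg). Pivot 100 mm from the hinge, over the mandrel when shut, 123 mm above the table. Bar 12 mm wide, 14 high, reaching 145 mm from the pivot, away from the hinge
- latch_tab (a point): centre of the upright lifting tab at the bar's free end: 26 mm along the bar, 12 mm thick across it, top 12 mm above this point, its foot on the bar. Bar level: 140 mm above the table, 130 mm from the pivot, 230 mm from the hinge. Can be pinched across its thickness from above
- catch (a point): middle of the catch, 116 mm above the table: the bar's underside lies here when latched, in a slot 22 mm wide and 16 mm long, open at the top, between the striker (jig's -y side, 8 mm thick, top 134 mm above the table) and a taller stop (+y side, top 150 mm). The level bar cannot pass the striker; lifted 0.25 rad or more it can
- ring_large: loose dark steel ring, outer diameter 70 mm, bore 53 mm, 12 mm high, 0.15 kg; origin at the centre of its underside, z its axis. Any ring can be absent
- ring_medium: loose dark steel ring, outer diameter 62 mm, bore 43 mm, 12 mm high; origin at the centre of its underside
- ring_small: loose dark steel ring, outer diameter 54 mm, bore 33 mm, 12 mm high; origin at the centre of its underside
- key_collar: loose dark steel collar, outer diameter 50 mm, 16 mm high, 0.18 kg, always there. D-shaped bore: radius 12 mm, flat 7 mm from the axis on its own +x side; a lug on the rim at +x, 12 mm wide, reaches 35 mm from the axis. Goes home only with its x axis along the jig's x axis, within about 10 degrees. Origin at the centre of its underside
- spray_can: bystander: upright grey can, diameter 58 mm, 180 mm tall; origin at its underside; leave alone
- hammer: bystander: hammer lying on the table, 260 mm long; leave alone
- square_tube: bystander: steel tube offcut 50 x 160 x 50 mm lying on the table; leave alone
- hub: finished flanged hub of bright steel, 0.4 kg, at first on the mandrel's lowest ledge: a flange of diameter 90 mm, 10 mm high, at the bottom and a tube of outer diameter 62 mm above it up to 40 mm, bore 53 mm right through; origin at the centre of its underside, z up along the bore
- tray: fixed open grey tray for finished parts, 170 x 170 mm, 30 mm high, walls 4 mm, floor 4 mm; origin at the centre of its underside
- tray_in (a point): centre of the tray's inner floor
Mind the look-alikes: they are no part of the job. Several things have the shape of the hub; the one meant has the colours described above.

How it is judged:
On the way, in this order (a step that is already met when the one before it is completed fails the run):
1. the keeper arm is swung open, clear of the mandrel (value of joint keeper above 0.7 rad), for 0.2 s.
2. the finished hub stands upright on the floor of the tray (x of hub in the frame of tray_in between -0.045 and 0.045 m and y of hub in the frame of tray_in between -0.045 and 0.045 m and z of hub in the frame of tray_in below 0.008 m and angle between hub's own z axis and vertical below 0.1 rad), for 0.2 s.
3. every ring present and the keyed collar are home on their steps while the keeper arm is still open (distance between ring_large and seat_large below 0.006 m and distance between ring_medium and seat_medium below 0.006 m and distance between ring_small and seat_small below 0.006 m and distance between key_collar and seat_keyed below 0.006 m and value of joint keeper above 0.3 rad), for 0.2 s.
4. the keeper arm is shut and the latch bar has dropped into the catch (value of joint each of keeper, latch below 0.05 rad), for 0.2 s.
At the end, for the whole second after the job is handed in: every ring present and the keyed collar lie flat (within 0.1 rad) on their own ledges within 6 mm of their seats, the keeper arm is shut (below 0.05 rad) and the latch bar is down in the catch (below 0.05 rad); the finished hub stands upright (within 0.1 rad) on the floor of the tray (all of step 2 and all of step 4 and distance between ring_large and seat_large below 0.006 m and distance between ring_medium and seat_medium below 0.006 m and distance between ring_small and seat_small below 0.006 m and distance between key_collar and seat_keyed below 0.006 m and angle between each of ring_large, ring_medium, ring_small, key_collar's own z axis and vertical below 0.1 rad); the robot touches nothing.
It fails at once if a bystander is moved more than 30 mm (distance of any of spray_can, hammer, square_tube from where it was at the start of the episode above 0.03 m).
Of ring_large, ring_medium, ring_small only 2 to 3 are there at a start; the rules pass over those that are not, and their reading is None.
At some moment in a run one of ring_large, ring_medium, ring_small, key_collar may be knocked a few centimetres aside while the robot is not near it.
Once in a run the grip may slacken for a moment while it holds something.
It also fails if it takes over 210 s, if anything falls off the work surface, if the arm or the gripper's body presses on something with over 40 N, if the wrist force passes 120 N, or if a joint passes its speed limit or range.

## Working session

There is one attempt and no reset: what is moved stays moved. The work goes in short steps, Python scripts to look and compute and a tool call to move; the robot and the scene stay as the last step left them, time stands still between calls to the robot, and variables do not carry over. Pictures are saved under pics/ and viewed, on a budget of 14 in all, crops included, one or two more only if the job needs it, and the job is handed in when it is done.

Besides the shell and the picture viewer there is one more tool, called after "Emit:" as name(argument=value, ...), one argument or row to a line, values as JSON. servo_tool: Moves the arm, as the interface text tells. Its arguments: {"type":"object","properties":{"rows":{"type":"array"}},"required":["rows"]}

```bash
ls; mkdir -p pics; python3 - <<'E'
from cell import r
import cv2,numpy as np
print(r.get_state())
for n in("scene","side"):
    c=r.capture(n); np.savez(f"pics/{n}0.npz",**c); cv2.imwrite(f"pics/{n}0.png",c["img"][:,:,::-1]); print(n,c["camera_matrix"].round(1).tolist(),c["T"].round(3).tolist())
E
```

```text
pics
{'time': 0.0, 'qpos': array([-0.06817846,  0.41190273, -0.01269097,  1.59705095,  0.00555683,
        1.13428297, -0.0822087 ]), 'qd': array([ 0.00052511,  0.00050341,  0.00087126, -0.00022996,  0.00071871,
       -0.00011052, -0.00025311]), 'effort': array([-1.18789325e-03, -6.00636005e+01,  6.81361444e-01, -2.99419034e+01,
        1.37590774e-02,  1.04116063e-02,  2.51732433e-05]), 'ee_pos': array([ 6.24527989e-01, -5.26051993e-05,  2.44448554e-01]), 'tcp_rot': array([-2.22072720e+00, -2.22063139e+00,  1.87693141e-03]), 'contact_force': array([ 0.31286001, -0.2288484 ,  0.10691006]), 'wrist_torque': array([ 0.02444669, -0.01697934,  0.00510841]), 'finger_gap': 1.0045977652777136}
scene [[396.1, 0.0, 326.3], [0.0, 396.1, 200.6], [0.0, 0.0, 1.0]] [[0.391, 0.722, -0.571, 1.219], [0.92, -0.316, 0.231, -0.203], [-0.013, -0.615, -0.788, 1.015], [0.0, 0.0, 0.0, 1.0]]
side [[511.4, 0.0, 323.4], [0.0, 511.4, 204.0], [0.0, 0.0, 1.0]] [[0.967, -0.154, 0.201, 0.21], [-0.253, -0.646, 0.72, -1.173], [0.019, -0.748, -0.664, 1.219], [0.0, 0.0, 0.0, 1.0]]
```

View pics/scene0.png

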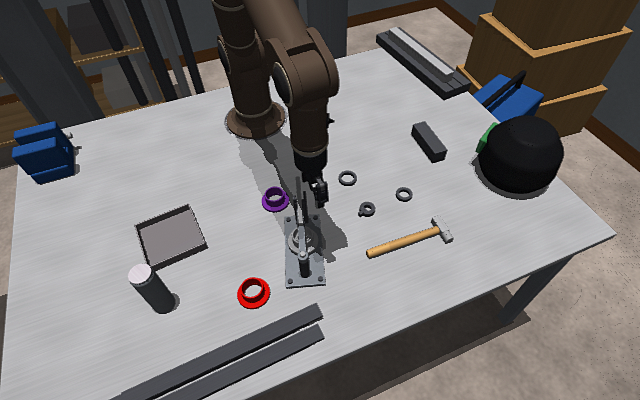

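View pics/side0.png

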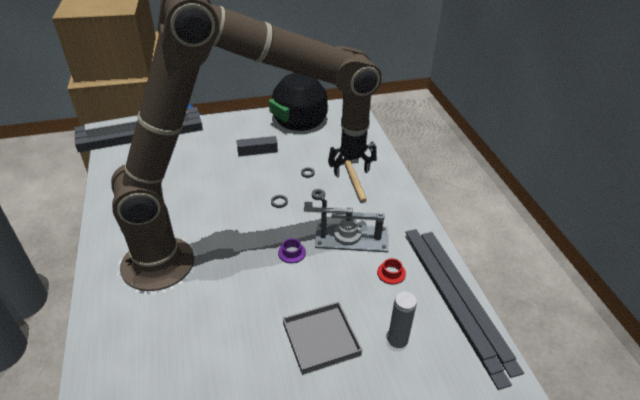

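```bash
cat > h.py <<'E'
import numpy as np,cv2
from scipy.spatial.transform import Rotation as R
def cloud(c):
    z=c["z_map"];K=c["camera_matrix"];v,u=np.mgrid[:z.shape[0],:z.shape[1]]
    p=np.stack([(u-K[0,2])/K[0,0]*z,(v-K[1,2])/K[1,1]*z,z],-1)@c["T"][:3,:3].T+c["T"][:3,3]
    p[z<=0]=np.nan; return p
def ray(c,u,v,h):
    K=c["camera_matrix"];d=c["T"][:3,:3]@[(u-K[0,2])/K[0,0],(v-K[1,2])/K[1,1],1];o=c["T"][:3,3]
    return o+d*(h-o[2])/d[2]
def proj(c,p):
    q=(np.asarray(p)-c["T"][:3,3])@c["T"][:3,:3];K=c["camera_matrix"]
    return q[...,:2]/q[...,2:]*[K[0,0],K[1,1]]+[K[0,2],K[1,2]]
def load(n): return dict(np.load(f"pics/{n}.npz"))
def snap(n,tag):
    from cell import r
    c=r.capture(n);np.savez(f"pics/{tag}.npz",**c);return c
def crop(c,x,y,w,h,s):
    return cv2.resize(np.ascontiguousarray(c["img"][y:y+h,x:x+w,::-1]),None,fx=s,fy=s,interpolation=cv2.INTER_CUBIC)
E
python3 - <<'E'
from h import *
a=load("scene0");b=load("side0")
im=np.hstack([crop(a,255,160,80,140,4),crop(b,290,160,110,140,4)])
cv2.imwrite("pics/jig0.png",im)
pa,pb=cloud(a),cloud(b)
for n,c,p,pts in(("sc",a,pa,[(347,171),(404,188),(367,203),(304,255),(297,185),(300,225),(253,281),(275,190),(170,237),(145,272)]),("si",b,pb,[(308,207),(352,211),(380,217),(325,204),(321,340)])):
    for u,v in pts: print(n,u,v,p[v,u].round(3))
for n,p in(("sc",pa),("si",pb)):
    t=p[...,2]; 
    # table flatness
    m=(p[...,0]>.3)&(p[...,0]<.9)&(abs(p[...,1])<.4)&(abs(t)<.01); print(n,np.median(t[m]))
    m=(t>.006)&(t<.03)&(p[...,0]>.3)&(p[...,0]<1)&(abs(p[...,1])<.6)
    k,l,s,ce=cv2.connectedComponentsWithStats(m.astype(np.uint8))
    for i in range(1,k):
        if s[i,4]>40: q=p[l==i]; print(n,ce[i].round(),s[i,4],q.min(0).round(3),q.max(0).round(3))
E
```

```text
sc 347 171 [0.406 0.205 0.014]
sc 404 188 [0.547 0.346 0.011]
sc 367 203 [0.558 0.204 0.018]
sc 304 255 [ 0.715 -0.064  0.123]
sc 297 185 [nan nan nan]
sc 300 225 [ 0.62  -0.039  0.118]
sc 253 281 [ 0.678 -0.207  0.022]
sc 275 190 [ 0.394 -0.048  0.023]
sc 170 237 [ 0.425 -0.397  0.003]
sc 145 272 [ 0.64  -0.434  0.18 ]
si 308 207 [ 0.486 -0.004  0.14 ]
si 352 211 [ 0.669  0.092 -0.002]
si 380 217 [ 0.703 -0.078  0.116]
si 325 204 [0.543 0.001 0.136]
si 321 340 [ 0.429 -0.4    0.006]
sc 0.0008414030884507095
sc [427. 149.] 189 [0.322 0.493 0.006] [0.485 0.546 0.03 ]
sc [347. 178.] 126 [0.399 0.165 0.006] [0.46  0.223 0.017]
sc [404. 194.] 136 [0.53  0.307 0.006] [0.593 0.359 0.018]
sc [274. 192.] 75 [ 0.391 -0.083  0.006] [ 0.419 -0.033  0.03 ]
sc [275. 203.] 256 [ 0.386 -0.103  0.006] [ 0.468 -0.015  0.03 ]
sc [366. 209.] 179 [0.549 0.162 0.006] [0.599 0.221 0.021]
sc [159. 224.] 436 [ 0.325 -0.486  0.006] [ 0.507 -0.314  0.03 ]
sc [304. 256.] 1699 [ 0.497 -0.128  0.006] [0.759 0.049 0.03 ]
sc [414. 238.] 914 [0.691 0.121 0.006] [0.779 0.383 0.03 ]
sc [179. 256.] 330 [ 0.484 -0.458 
[... 492 characters left out ...]
 0.03 ]
si [307. 172.] 80 [0.536 0.298 0.006] [0.589 0.359 0.023]
si [318. 194.] 121 [0.544 0.155 0.006] [0.594 0.225 0.024]
si [279. 201.] 105 [0.396 0.16  0.006] [0.456 0.235 0.017]
si [353. 239.] 1264 [ 0.495 -0.135  0.006] [0.756 0.047 0.03 ]
si [462. 302.] 4406 [ 0.802 -0.6    0.006] [ 0.92  -0.069  0.03 ]
si [291. 245.] 76 [ 0.397 -0.058  0.006] [ 0.445 -0.03   0.03 ]
si [292. 256.] 251 [ 0.374 -0.11   0.006] [ 0.463 -0.036  0.03 ]
si [393. 265.] 87 [ 0.681 -0.222  0.006] [ 0.73  -0.187  0.03 ]
si [391. 276.] 282 [ 0.657 -0.266  0.006] [ 0.745 -0.18   0.03 ]
si [324. 338.] 972 [ 0.338 -0.489  0.006] [ 0.532 -0.295  0.03 ]
si [397. 343.] 104 [ 0.606 -0.479  0.007] [ 0.657 -0.442  0.03 ]
```

View pics/jig0.png

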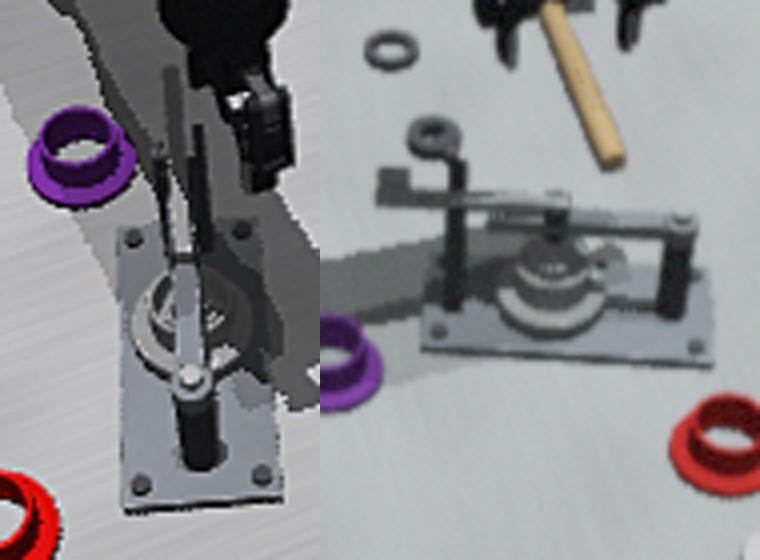

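```bash
python3 - <<'E'
from h import *
for n in("scene0","side0"):
    c=load(n);p=cloud(c);x,y,z=p[...,0],p[...,1],p[...,2]
    m=(abs(z-.012)<.004)&(x>.46)&(x<.8)&(y>-.16)&(y<.08)
    q=(p[m][:,:2]*1000).astype(np.float32); print(n,"base",m.sum(),cv2.minAreaRect(q))
    m=(z>.09)&(z<.16)&(x>.45)&(x<.8)&(y>-.16)&(y<.03)
    q=(p[m]*1000).astype(np.float32); print("arm",cv2.minAreaRect(np.ascontiguousarray(q[:,:2])),q.min(0),q.max(0))
    m=(abs(z-.118)<.016)&(x>.45)&(x<.8)&(y>-.16)&(y<.03)
    q=(p[m][:,:2]*1000).astype(np.float32); print("line",cv2.fitLine(q,cv2.DIST_HUBER,0,.01,.01).ravel())
    m=(z>.022)&(z<.040)&(x>.32)&(x<.53)&(y>-.5)&(y<-.29)
    q=(p[m][:,:2]*1000).astype(np.float32); print("tray",cv2.minAreaRect(q))
c=load("scene0");cv2.imwrite("pics/r0.png",np.vstack([crop(c,325,160,100,65,7)]))
E
```

```text
scene0 base 1528 ((606.256591796875, -49.43255615234375), (143.10824584960938, 277.5779113769531), 72.2278823852539)
arm ((601.7127685546875, -32.836753845214844), (37.51637649536133, 255.218505859375), 69.99142456054688) [479.58353 -80.31126  90.14958] [723.5274    12.584839 155.77914 ]
line [ 9.5065057e-01 -3.1026366e-01  6.2191840e+02 -3.8185280e+01]
tray ((431.8614196777344, -393.09490966796875), (176.47227478027344, 169.9475555419922), 5.777973175048828)
side0 base 963 ((625.3436279296875, -48.9364013671875), (329.6255798339844, 225.01837158203125), 10.753426551818848)
arm ((596.5616455078125, -36.968177795410156), (44.745174407958984, 256.32843017578125), 68.98929595947266) [474.01248 -85.81411  90.30722] [719.7383    12.038899 154.99535 ]
line [ 9.5083189e-01 -3.0970749e-01  5.9512402e+02 -3.8684223e+01]
tray ((430.76812744140625, -396.2841796875), (171.97531127929688, 176.41102600097656), 5.795816421508789)
```

Emit:
servo_tool(
  rows=[
    {"offset": [0,-2,-2],"yaw": 10,"gripper": 100},
    {"offset": [0,-4,-4],"yaw": 20,"gripper": 100},
    {"offset": [0,-6,-6],"yaw": 30,"gripper": 100},
    {"offset": [-1,-8,-8],"yaw": 40,"gripper": 100},
    {"offset": [-2,-8,-10],"yaw": 50,"gripper": 100},
    {"offset": [-3,-8,-10],"yaw": 60,"gripper": 100},
    {"offset": [-3,-8,-10],"yaw": 70,"gripper": 100},
    {"offset": [-3,-8,-10],"yaw": 80,"gripper": 100},
  ],
)

```text
time: 1.1
ee_pos: [0.5447, -0.0302, 0.345]
tcp_rot: [-3.13, -0.264, 0.001]
contact_force: [-0.5, 0.5, -0.4]
finger_gap: 0.998
```

```bash
python3 - <<'E'
from h import *
c=snap("wrist","w1");print(c["T"].round(3).tolist(),c["camera_matrix"].round(0).tolist())
cv2.imwrite("pics/w1.png",c["img"][:,:,::-1])
from cell import r;s=r.get_state();print(s["ee_pos"],s["tcp_rot"],s["qpos"],s["contact_force"])
E
```

```text
[[0.168, -0.947, -0.273, 0.615], [-0.986, -0.161, -0.046, -0.017], [-0.001, 0.277, -0.961, 0.474], [0.0, 0.0, 0.0, 1.0]] [[308.0, 0.0, 325.0], [0.0, 308.0, 204.0], [0.0, 0.0, 1.0]]
[ 0.54475528 -0.03009073  0.34493003] [-3.13146086e+00 -2.51535471e-01  1.15199902e-03] [-0.2071234   0.20130275  0.20909933  1.65671317 -0.04321208  1.28883269
 -1.40055707] [-0.30255403  0.13124449  0.3139138 ]
```

View pics/w1.png

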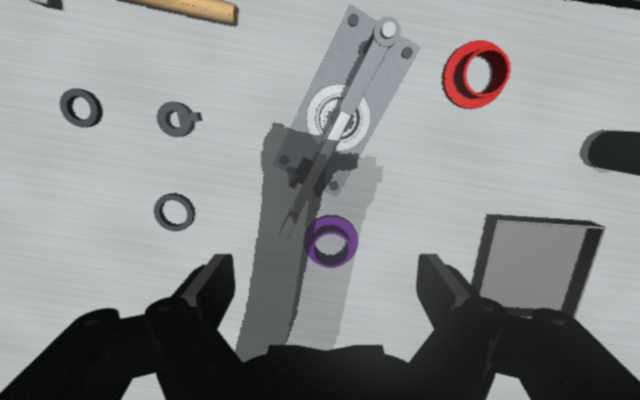

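```bash
python3 - <<'E'
from h import *
c=load("w1");p=cloud(c);x,y,z=p[...,0],p[...,1],p[...,2]
b=[ray(c,u,v,.014) for u,v in((352,20),(407,52),(285,160),(334,185))];print("bolts",np.round(b,3).tolist())
print("base c",np.mean(b,0),"dir",np.degrees(np.arctan2(*((b[0]+b[1]-b[2]-b[3])[[1,0]]))))
print("hinge",p[31,387],ray(c,387,31,p[31,387,2]), "tab",[p[v,u].round(3) for u,v in((287,228),(290,222))])
m=(abs(z-.120)<.022)&(x>.45)&(x<.8)&(abs(y+.04)<.08)
q=(p[m][:,:2]*1000).astype(np.float32);print("line",cv2.fitLine(q,cv2.DIST_HUBER,0,.01,.01).ravel(),cv2.minAreaRect(q))
g=cv2.cvtColor(c["img"],cv2.COLOR_RGB2GRAY)
for n,(u,v),h in(("A",(175,211),.012),("B",(81,107),.012),("K",(178,118),.016)):
    w=np.zeros_like(g);w[v-30:v+30,max(0,u-30):u+30]=1
    m=((g<130)&(w>0)).astype(np.uint8)
    k,l,s,ce=cv2.connectedComponentsWithStats(m);i=1+s[1:,4].argmax();m=(l==i).astype(np.uint8)
    cs,hi=cv2.findContours(m,cv2.RETR_CCOMP,cv2.CHAIN_APPROX_NONE)
    for k_,q in enumerate(cs):
        if len(q)<15: continue
        W=np.array([ray(c,*t[0],h)[:2] for t in q])*1000
        cc,rr=cv2.minEnclosingCircle(W.astype(np.float32)); print(n,hi[0][k_][3],"circ",np.round(cc,1),"d",round(2*rr,1),"ell",cv2.fitEllipse(W.astype(np.float32)))
# tray rim
m=(abs(z-.030)<.004)&(x<.56)&(y<-.25);q=(p[m][:,:2]*1000).astype(np.float32);print("tray",cv2.minAreaRect(q))
m=(abs(z-.062)<.004)&(abs(x-.62)<.06)&(abs(y+.03)<.06);q=(p[m][:,:2]*1000).astype(np.float32);print("hubtop",len(q),cv2.minEnclosingCircle(q))
m=(abs(z-.032)<.004)&(abs(x-.62)<.08)&(abs(y+.03)<.08);q=(p[m][:,:2]*1000).astype(np.float32);print("flange",len(q),cv2.minEnclosingCircle(q))
E
```

```text
bolts [[0.74, -0.032, 0.014], [0.715, -0.113, 0.014], [0.541, 0.032, 0.014], [0.516, -0.047, 0.014]]
base c [ 0.62774445 -0.04005442  0.014     ] dir -17.88815911949068
hinge [ 0.70665383 -0.06533982  0.12275799] [ 0.70665383 -0.06533982  0.12275799] tab [array([0.488, 0.005, 0.152]), array([0.496, 0.002, 0.153])]
line [ 9.5241016e-01 -3.0481941e-01  6.1877252e+02 -3.7254311e+01] ((599.9779052734375, -28.720245361328125), (37.86850357055664, 257.80426025390625), 73.5076675415039)
A -1 circ [429.6 192.5] d 65.8 ell ((430.0700378417969, 192.92453002929688), (60.12739181518555, 65.15612030029297), 40.68573760986328)
A 0 circ [430.7 192.4] d 43.7 ell ((430.6766052246094, 192.3138427734375), (37.57819747924805, 42.20429992675781), 132.10385131835938)
B -1 circ [565.3 330.1] d 60.3 ell ((565.5342407226562, 330.0538635253906), (52.477149963378906, 59.523624420166016), 5.693996429443359)
B 0 circ [565.9 329.9] d 32.2 ell ((565.6143188476562, 329.4023132324219), (25.903409957885742, 31.14011001586914), 95.6902084350586)
K -1 circ [574.6 189.2] d 64.4 ell ((573.50341796875, 191.6143035888672), (46.9495849609375, 60.81047821044922), 14.456244468688965)
K 0 circ [573.  193.3] d 22.6 ell ((572.1963500976562, 194.9213409423828), (13.965810775756836, 23.316980361938477), 102.39302825927734)
tray ((433.4127197265625, -393.0484924316406), (168.10609436035156, 172.15086364746094), 5.910285472869873)
hubtop 434 ((613.7235107421875, -35.18226623535156), 30.775196075439453)
flange 1370 ((599.4772338867188, -29.070293426513672), 59.33324432373047)
```

```bash
cat >> h.py <<'E'
J=np.array([.6137,-.0354]);A=np.radians(-17.8)
def jw(x,y,a=A): # jig xy (m) -> world
    return J+[np.cos(a)*x-np.sin(a)*y,np.sin(a)*x+np.cos(a)*y]
def go(*tg,base=None):
    """print offsets (cm, tool axes) and yaw for targets (x,y,z,tool-y angle deg or None), TCP"""
    from cell import r
    s=r.get_state();M=R.from_rotvec(s["tcp_rot"]).as_matrix()
    # nominal: tool straight down
    ya=np.arctan2(M[1,1],M[0,1]);N=np.array([[np.cos(ya+np.pi/2),np.cos(ya),0],[np.sin(ya+np.pi/2),np.sin(ya),0],[0,0,-1]])
    print("t",round(s["time"],2),"pos",s["ee_pos"].round(4),"tooly",np.degrees(ya).round(1),"tilt",np.degrees(np.arccos(-M[2,2])).round(2),"F",s["contact_force"].round(1),"gap",round(s["finger_gap"],3),"q7",s["qpos"][6].round(2))
    for t in tg:
        d=N.T@(np.array(t[:3])-s["ee_pos"])*100
        w=None if t[3] is None else -((t[3]-np.degrees(ya)+180)%360-180)
        print("  off",d.round(2).tolist(),"yaw",w if w is None else round(w,1))
E
python3 - <<'E'
from h import *
t=jw(-.13,0);print(t)
go((*t,.20,-107.8),(*t,.140,-107.8))
E
```

```text
[0.48992318 0.00434039]
t 1.15 pos [ 0.5448 -0.0301  0.3449] tooly -80.8 tilt 0.04 F [-0.3  0.1  0.3] gap 0.998 q7 -1.4
  off [-4.86, -4.27, 14.49] yaw 27.0
  off [-4.86, -4.27, 20.49] yaw 27.0
```

Emit:
servo_tool(
  rows=[
    {"offset": [-2,-2,3],"yaw": 9,"gripper": 100},
    {"offset": [-4.86,-4.27,7],"yaw": 18,"gripper": 100},
    {"offset": [-4.86,-4.27,12],"yaw": 27,"gripper": 100},
    {"offset": [-4.86,-4.27,16],"yaw": 27,"gripper": 100},
    {"offset": [-4.86,-4.27,20],"yaw": 27,"gripper": 100},
    {"offset": [-4.86,-4.27,20.4],"yaw": 27,"gripper": 60},
    {"offset": [-4.86,-4.27,20.4],"yaw": 27,"gripper": 20},
    {"offset": [-4.86,-4.27,20.4],"yaw": 27,"gripper": 0},
  ],
)

```text
time: 2.15
ee_pos: [0.4908, 0.0036, 0.1429]
tcp_rot: [-3.106, 0.464, -0.004]
contact_force: [-0.6, 0.2, -0.5]
finger_gap: 0.377
```

Emit:
servo_tool(
  rows=[
    {"offset": [0,0,0],"yaw": 0,"gripper": 0},
    {"offset": [0,0,0],"yaw": 0,"gripper": 0},
    {"offset": [0,0,0],"yaw": 0,"gripper": 0},
    {"offset": [0,0,0],"yaw": 0,"gripper": 0},
    {"offset": [0,0,0],"yaw": 0,"gripper": 0},
    {"offset": [0,0,0],"yaw": 0,"gripper": 0},
    {"offset": [0,0,0],"yaw": 0,"gripper": 0},
    {"offset": [0,0,0],"yaw": 0,"gripper": 0},
  ],
)

```text
time: 3.15
ee_pos: [0.4903, 0.0032, 0.1426]
tcp_rot: [-3.106, 0.467, -0.003]
contact_force: [-0.8, -1.1, 7.1]
finger_gap: 0.128
```

```bash
python3 - <<'E'
from h import *
H=jw(.1,0);L=[]
for th,lift in((0,0),(0,.15),(0,.36),(.1,.36),(.25,.36),(.4,.36),(.6,.3),(.8,.2),(1.0,.1),(1.2,.05),(1.35,.03)):
    rad=.1+.13*np.cos(lift)-.02*np.sin(lift)
    a=A+np.pi+th; L.append((H[0]+rad*np.cos(a),H[1]+rad*np.sin(a),.140+.13*np.sin(lift),-107.8+np.degrees(th)))
go(*L)
E
```

```text
t 3.15 pos [0.4903 0.0032 0.1426] tooly -107.1 tilt 0.11 F [-0.8 -1.1  7.1] gap 0.128 q7 -1.89
  off [-0.07, -0.1, 0.26] yaw 0.7
  off [0.37, -0.09, -1.68] yaw 0.7
  off [1.46, -0.08, -4.32] yaw 0.7
  off [1.54, 2.07, -4.32] yaw -5.0
  off [2.06, 5.24, -4.32] yaw -13.6
  off [3.05, 8.3, -4.32] yaw -22.2
  off [4.76, 12.29, -3.58] yaw -33.7
  off [7.16, 16.02, -2.32] yaw -45.1
  off [10.4, 19.17, -1.03] yaw -56.6
  off [14.37, 21.41, -0.39] yaw -68.0
  off [17.62, 22.5, -0.13] yaw -76.6
```

Emit:
servo_tool(
  rows=[
    {"offset": [0.1,0,-0.7],"yaw": 0,"gripper": 0},
    {"offset": [0.37,0,-1.7],"yaw": 0,"gripper": 0},
    {"offset": [0.9,0,-3],"yaw": 0,"gripper": 0},
    {"offset": [1.4,0,-4.3],"yaw": 0,"gripper": 0},
    {"offset": [1.4,0,-4.5],"yaw": 0,"gripper": 0},
    {"offset": [1.4,0,-4.5],"yaw": 0,"gripper": 0},
    {"offset": [1.45,0.9,-4.5],"yaw": -2.5,"gripper": 0},
    {"offset": [1.54,2,-4.5],"yaw": -5,"gripper": 0},
  ],
)

```text
time: 4.15
ee_pos: [0.4999, -0.0208, 0.1869]
tcp_rot: [3.124, -0.327, 0.004]
contact_force: [6.5, -2.9, -8.1]
finger_gap: 0.128
```

```bash
python3 - <<'E'
from h import *
H=jw(.1,0);L=[]
for th,lift in((0.2,.36),(.35,.36),(.5,.36),(.65,.3),(.8,.2),(1.0,.12),(1.2,.05),(1.35,.03)):
    rad=.1+.13*np.cos(lift)-.02*np.sin(lift)
    a=A+np.pi+th; L.append((H[0]+rad*np.cos(a),H[1]+rad*np.sin(a),.140+.13*np.sin(lift),-107.8+np.degrees(th)))
go(*L)
c=snap("wrist","w2");d=snap("side","s2");cv2.imwrite("pics/w2.png",np.hstack([cv2.resize(c["img"],(400,250))[:,:,::-1],crop(d,280,150,130,81,3.08)[:250,:400]]))
E
```

```text
t 4.15 pos [ 0.4999 -0.0208  0.1869] tooly -101.9 tilt 0.16 F [ 6.5 -2.9 -8.1] gap 0.128 q7 -1.77
  off [0.02, 2.19, 0.11] yaw -5.6
  off [0.57, 5.36, 0.11] yaw -14.2
  off [1.59, 8.41, 0.11] yaw -22.8
  off [2.74, 11.47, 0.85] yaw -31.4
  off [4.26, 14.45, 2.11] yaw -40.0
  off [7.25, 17.82, 3.14] yaw -51.4
  off [10.95, 20.47, 4.04] yaw -62.9
  off [14.1, 21.85, 4.3] yaw -71.5Traceback (most recent call last):
  File "<stdin>", line 7, in <module>
    return _nx.concatenate(arrs, 1, dtype=dtype, casting=casting)
           ~~~~~~~~~~~~~~~^^^^^^^^^^^^^^^^^^^^^^^^^^^^^^^^^^^^^^^
ValueError: all the input array dimensions except for the concatenation axis must match exactly, but along dimension 0, the array at index 0 has size 250 and the array at index 1 has size 249
```

Emit:
servo_tool(
  rows=[
    {"offset": [0.0,1.1,0],"yaw": -2.8,"gripper": 0},
    {"offset": [0.05,2.2,0],"yaw": -5.6,"gripper": 0},
    {"offset": [0.25,3.7,0],"yaw": -9.9,"gripper": 0},
    {"offset": [0.57,5.4,0],"yaw": -14.2,"gripper": 0},
    {"offset": [1.6,8.4,0],"yaw": -22.8,"gripper": 0},
    {"offset": [2.75,11.5,0.7],"yaw": -31.4,"gripper": 0},
    {"offset": [4.3,14.45,2],"yaw": -40,"gripper": 0},
    {"offset": [5.7,16.2,2.6],"yaw": -46,"gripper": 0},
  ],
)

```text
time: 5.25
ee_pos: [0.5207, -0.1925, 0.1613]
tcp_rot: [3.002, 0.922, 0.001]
contact_force: [-2.1, -1.4, 4.7]
finger_gap: 0.13
```

```bash
python3 - <<'E'
from h import *
H=jw(.1,0);L=[]
for th,lift in((1.0,.12),(1.1,.05),(1.2,.03),(1.3,.02),(1.4,.01)):
    rad=.1+.13*np.cos(lift)-.02*np.sin(lift)
    a=A+np.pi+th; L.append((H[0]+rad*np.cos(a),H[1]+rad*np.sin(a),.140+.13*np.sin(lift),-107.8+np.degrees(th)))
go(*L)
E
```

```text
t 5.25 pos [ 0.5207 -0.1925  0.1613] tooly -55.9 tilt 0.05 F [-2.1 -1.4  4.7] gap 0.13 q7 -0.65
  off [0.11, 2.2, 0.57] yaw -5.4
  off [0.22, 4.49, 1.48] yaw -11.1
  off [0.72, 6.72, 1.74] yaw -16.8
  off [1.48, 8.89, 1.87] yaw -22.5
  off [2.44, 10.97, 2.0] yaw -28.3
```

Keep going, then release and rise.

Emit:
servo_tool(
  rows=[
    {"offset": [0.1,2.2,0.6],"yaw": -5.4,"gripper": 0},
    {"offset": [0.25,4.5,1.3],"yaw": -11.1,"gripper": 0},
    {"offset": [0.72,6.7,1.6],"yaw": -16.8,"gripper": 0},
    {"offset": [1.48,8.9,1.7],"yaw": -22.5,"gripper": 0},
    {"offset": [2.44,11,1.8],"yaw": -28.3,"gripper": 0},
    {"offset": [2.44,11,1.8],"yaw": -28.3,"gripper": 50},
    {"offset": [2.44,11,1.8],"yaw": -28.3,"gripper": 60},
    {"offset": [2.44,11,1.8],"yaw": -28.3,"gripper": 60},
  ],
)

```text
time: 6.25
ee_pos: [0.6022, -0.267, 0.1426]
tcp_rot: [-2.688, -1.625, -0.0]
contact_force: [-0.4, -0.1, 0.4]
finger_gap: 0.601
```

Emit:
servo_tool(
  rows=[
    {"offset": [0,0,-2],"yaw": 0,"gripper": 60},
    {"offset": [0,0,-5],"yaw": 0,"gripper": 80},
    {"offset": [0,0,-8],"yaw": 0,"gripper": 100},
    {"offset": [0,0,-11],"yaw": 0,"gripper": 100},
    {"offset": [0,0,-14],"yaw": -10,"gripper": 100},
    {"offset": [0,0,-14],"yaw": -20,"gripper": 100},
    {"offset": [0,0,-14],"yaw": -20,"gripper": 100},
    {"offset": [0,0,-14],"yaw": -20,"gripper": 100},
  ],
)

```text
time: 7.25
ee_pos: [0.602, -0.2676, 0.2819]
tcp_rot: [-2.369, -2.062, 0.001]
contact_force: [-0.8, -0.2, -0.4]
finger_gap: 1.001
```

```bash
python3 - <<'E'
from h import *
go((*J,.20,-17.8),(*J,.20,-107.8),(*J,.057,-17.8))
c=snap("wrist","w3");cv2.imwrite("pics/w3.png",c["img"][:,:,::-1])
E
```

```text
t 7.25 pos [ 0.602  -0.2676  0.2819] tooly -7.9 tilt 0.06 F [-0.8 -0.2 -0.4] gap 1.001 q7 0.2
  off [23.16, -2.04, 8.19] yaw 9.9
  off [23.16, -2.04, 8.19] yaw 99.9
  off [23.16, -2.04, 22.49] yaw 9.9
```

View pics/w3.png

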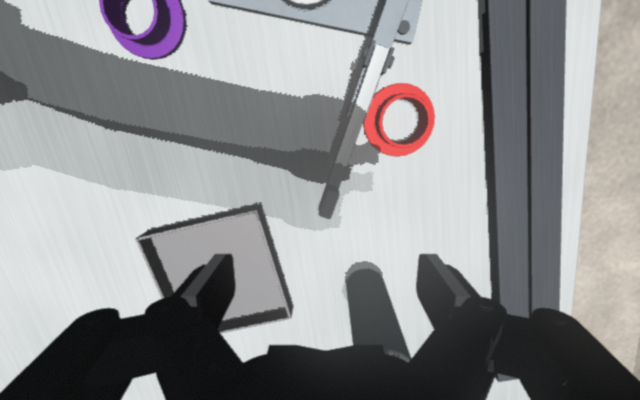

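Emit:
servo_tool(
  rows=[
    {"offset": [3,0,0],"yaw": 10,"gripper": 100},
    {"offset": [7,-0.5,0],"yaw": 20,"gripper": 100},
    {"offset": [11,-1,0],"yaw": 30,"gripper": 100},
    {"offset": [15,-1.5,0],"yaw": 40,"gripper": 100},
    {"offset": [19,-2,0],"yaw": 50,"gripper": 100},
    {"offset": [23.16,-2.04,2],"yaw": 60,"gripper": 100},
    {"offset": [23.16,-2.04,5],"yaw": 70,"gripper": 100},
    {"offset": [23.16,-2.04,8],"yaw": 80,"gripper": 100},
  ],
)

```text
time: 8.3
ee_pos: [0.6131, -0.0346, 0.2012]
tcp_rot: [3.141, 0.053, -0.0]
contact_force: [0.2, -0.1, 0.1]
finger_gap: 1.0
```

```bash
python3 - <<'E'
from h import *
go((*J,.10,-107.8),(*J,.050,-107.8))
c=snap("wrist","w4");p=cloud(c);x,y,z=p[...,0],p[...,1],p[...,2]
for h,rr in((.062,35),(.032,50)):
  m=(abs(z-h)<.004)&(np.hypot(x-J[0],y-J[1])<rr/1000);q=(p[m][:,:2]*1000).astype(np.float32);print(h,len(q),cv2.minEnclosingCircle(q) if len(q) else 0)
E
```

```text
t 8.3 pos [ 0.6131 -0.0346  0.2012] tooly -88.1 tilt 0.01 F [ 0.2 -0.1  0.1] gap 1.0 q7 -1.49
  off [0.06, 0.08, 10.12] yaw 19.7
  off [0.06, 0.08, 15.12] yaw 19.7
0.062 1491 ((613.8255004882812, -34.99385452270508), 30.863998413085938)
0.032 2719 ((613.6743774414062, -35.15959167480469), 44.94282913208008)
```

Emit:
servo_tool(
  rows=[
    {"offset": [0.05,0.06,2.5],"yaw": 10,"gripper": 100},
    {"offset": [0.05,0.06,5],"yaw": 19.7,"gripper": 100},
    {"offset": [0.05,0.06,9],"yaw": 19.7,"gripper": 100},
    {"offset": [0.05,0.06,12],"yaw": 19.7,"gripper": 100},
    {"offset": [0.05,0.06,14],"yaw": 19.7,"gripper": 100},
    {"offset": [0.05,0.06,15],"yaw": 19.7,"gripper": 100},
    {"offset": [0.05,0.06,15],"yaw": 19.7,"gripper": 40},
    {"offset": [0.05,0.06,15],"yaw": 19.7,"gripper": 40},
  ],
)

```text
time: 9.35
ee_pos: [0.6146, -0.0364, 0.0538]
tcp_rot: [-3.105, 0.475, -0.003]
contact_force: [0.5, 0.0, -3.8]
finger_gap: 0.693
```

Emit:
servo_tool(
  rows=[
    {"offset": [0,0,0],"yaw": 0,"gripper": 40},
    {"offset": [0,0,0],"yaw": 0,"gripper": 40},
    {"offset": [0,0,-0.5],"yaw": 0,"gripper": 40},
    {"offset": [0,0,-2],"yaw": 0,"gripper": 40},
    {"offset": [0,0,-5],"yaw": 0,"gripper": 40},
    {"offset": [0,0,-8],"yaw": 0,"gripper": 40},
    {"offset": [0,0,-12],"yaw": 0,"gripper": 40},
    {"offset": [0,0,-16],"yaw": 0,"gripper": 40},
  ],
)

```text
time: 10.35
ee_pos: [0.6133, -0.0362, 0.2141]
tcp_rot: [-3.105, 0.475, 0.0]
contact_force: [0.9, -0.0, -3.6]
finger_gap: 0.694
```

```bash
python3 - <<'E'
from h import *
T=(.432,-.394)
go((*T,.21,-107.8),(*T,.10,-107.8),(*T,.036,-107.8))
c=snap("wrist","w5");cv2.imwrite("pics/w5.png",c["img"][:,:,::-1])
E
```

```text
t 10.35 pos [ 0.6133 -0.0362  0.2141] tooly -107.4 tilt 0.01 F [ 0.9 -0.  -3.6] gap 0.694 q7 -1.79
  off [-6.6, 39.57, 0.41] yaw 0.4
  off [-6.6, 39.57, 11.41] yaw 0.4
  off [-6.6, 39.57, 17.81] yaw 0.4
```

View pics/w5.png

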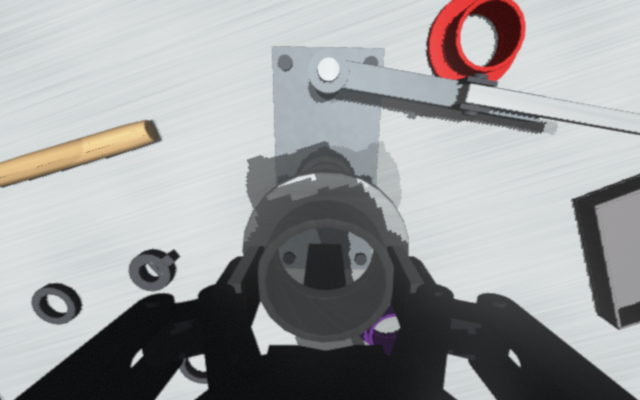

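Emit:
servo_tool(
  rows=[
    {"offset": [-0.5,3,0],"yaw": 0,"gripper": 40},
    {"offset": [-1.5,9,0],"yaw": 0,"gripper": 40},
    {"offset": [-2.5,15,0],"yaw": 0,"gripper": 40},
    {"offset": [-3.5,21,0],"yaw": 0,"gripper": 40},
    {"offset": [-4.5,27,0],"yaw": 0,"gripper": 40},
    {"offset": [-5.5,33,0],"yaw": 0,"gripper": 40},
    {"offset": [-6.2,37.5,0],"yaw": 0,"gripper": 40},
    {"offset": [-6.6,39.6,2],"yaw": 0,"gripper": 40},
  ],
)

```text
time: 11.4
ee_pos: [0.4308, -0.3981, 0.194]
tcp_rot: [3.102, -0.481, 0.005]
contact_force: [0.4, -0.5, -4.7]
finger_gap: 0.692
```

```bash
python3 - <<'E'
from h import *
T=(.432,-.394)
go((*T,.10,-107.4),(*T,.037,-107.4))
E
```

```text
t 11.4 pos [ 0.4308 -0.3981  0.194 ] tooly -107.6 tilt 0.23 F [ 0.4 -0.5 -4.7] gap 0.692 q7 -1.06
  off [-0.01, -0.43, 9.4] yaw -0.2
  off [-0.01, -0.43, 15.7] yaw -0.2
```

Emit:
servo_tool(
  rows=[
    {"offset": [0,0,3],"yaw": 0,"gripper": 40},
    {"offset": [0,0,7],"yaw": 0,"gripper": 40},
    {"offset": [0,0,11],"yaw": 0,"gripper": 40},
    {"offset": [0,0,14],"yaw": 0,"gripper": 40},
    {"offset": [0,0,15],"yaw": 0,"gripper": 40},
    {"offset": [0,0,15.4],"yaw": 0,"gripper": 40},
    {"offset": [0,0,15.7],"yaw": 0,"gripper": 40},
    {"offset": [0,0,15.8],"yaw": 0,"gripper": 40},
  ],
)

```text
time: 12.4
ee_pos: [0.433, -0.3948, 0.0356]
tcp_rot: [3.105, -0.475, 0.003]
contact_force: [-2.2, 2.6, 9.9]
finger_gap: 0.69
```

Emit:
servo_tool(
  rows=[
    {"offset": [0,0,0.1],"yaw": 0,"gripper": 100},
    {"offset": [0,0,0.1],"yaw": 0,"gripper": 100},
    {"offset": [0,0,0.1],"yaw": 0,"gripper": 100},
    {"offset": [0,0,0],"yaw": 0,"gripper": 100},
    {"offset": [0,0,-4],"yaw": 0,"gripper": 100},
    {"offset": [0,0,-9],"yaw": 0,"gripper": 100},
    {"offset": [0,0,-14],"yaw": 0,"gripper": 100},
    {"offset": [0,0,-20],"yaw": 0,"gripper": 100},
  ],
)

```text
time: 13.4
ee_pos: [0.4319, -0.3939, 0.2355]
tcp_rot: [-3.105, 0.475, 0.002]
contact_force: [0.8, 0.7, -0.3]
finger_gap: 0.999
```

```bash
python3 - <<'E'
from h import *
go((.52,.05,.25,-107.8))
c=snap("wrist","w6");p=cloud(c);x,y,z=p[...,0],p[...,1],p[...,2]
T=np.array([.432,-.394])
m=(np.hypot(x-T[0],y-T[1])<.045)&(z>.02)&(z<.1);print(len(z[m]),np.percentile(z[m],[5,50,95]))
for h,t in((.044,35),(.014,52)):
  m=(abs(z-h)<.004)&(np.hypot(x-T[0],y-T[1])<t/1000);q=(p[m][:,:2]*1000).astype(np.float32);print(h,len(q),cv2.minEnclosingCircle(q) if len(q) else 0)
  if len(q)>50:
    P=p[m];A_=np.c_[P[:,:2],np.ones(len(P))];s=np.linalg.lstsq(A_,P[:,2],rcond=None)[0];print("slope",s[:2])
E
```

```text
t 13.4 pos [ 0.4319 -0.3939  0.2355] tooly -107.4 tilt 0.07 F [ 0.8  0.7 -0.3] gap 0.999 q7 -1.08
  off [-4.87, -45.0, -1.45] yaw 0.4
1112 [0.02324633 0.0434363  0.04515492]
0.044 737 ((432.52880859375, -393.364990234375), 30.94601058959961)
slope [ 0.00087911 -0.00209364]
0.014 2021 ((432.6313781738281, -393.4186096191406), 44.83480453491211)
slope [-0.0002673   0.00023012]
```

Emit:
servo_tool(
  rows=[
    {"offset": [0,-5,-1],"yaw": 0,"gripper": 100},
    {"offset": [-1,-11,-2],"yaw": 0,"gripper": 100},
    {"offset": [-2,-17,-3],"yaw": 0,"gripper": 100},
    {"offset": [-3,-23,-4],"yaw": 0,"gripper": 100},
    {"offset": [-4,-29,-5],"yaw": 0,"gripper": 100},
    {"offset": [-5,-35,-5],"yaw": 0,"gripper": 100},
    {"offset": [-6,-41,-5],"yaw": 0,"gripper": 100},
    {"offset": [-8,-47,-5],"yaw": 0,"gripper": 100},
  ],
)

```text
time: 14.45
ee_pos: [0.4968, 0.0791, 0.2844]
tcp_rot: [-3.105, 0.476, -0.001]
contact_force: [1.0, -0.6, -0.7]
finger_gap: 1.002
```

Emit:
servo_tool(
  rows=[
    {"offset": [0,-3,0],"yaw": 0,"gripper": 100},
    {"offset": [0,-7,0],"yaw": 0,"gripper": 100},
    {"offset": [0,-10,0],"yaw": 0,"gripper": 100},
    {"offset": [0,-10,0],"yaw": 0,"gripper": 100},
    {"offset": [0,-10,0],"yaw": 0,"gripper": 100},
    {"offset": [0,-10,0],"yaw": 0,"gripper": 100},
    {"offset": [0,-10,0],"yaw": 0,"gripper": 100},
    {"offset": [0,-10,0],"yaw": 0,"gripper": 100},
  ],
)

```text
time: 15.45
ee_pos: [0.5265, 0.1723, 0.2845]
tcp_rot: [-3.105, 0.476, -0.0]
contact_force: [0.1, -0.2, -0.1]
finger_gap: 1.001
```

```bash
cat >> h.py <<'E'
def circ(P):
    P=np.asarray(P);s=np.linalg.lstsq(np.c_[2*P,np.ones(len(P))],(P**2).sum(1),rcond=None)[0];return s[:2],np.sqrt(s[2]+(s[:2]**2).sum())
def rings(c):
    """tops of ring-like parts on the table: bore contour fitted by depth at top height"""
    p=cloud(c);x,y,z=p[...,0],p[...,1],p[...,2]
    m=((z>.0075)&(z<.022)&(x>.34)&(x<.68)&(y>.08)&(y<.45)).astype(np.uint8)
    k,l,s,ce=cv2.connectedComponentsWithStats(m)
    for i in range(1,k):
        if s[i,4]<150 or s[i,4]>8000: continue
        q=p[l==i];h=np.percentile(q[:,2],80);t=q[abs(q[:,2]-h)<.002]
        cc,rr=cv2.minEnclosingCircle((t[:,:2]*1000).astype(np.float32))
        d=np.hypot(*(t[:,:2]-np.array(cc)/1000).T)
        print("pix",ce[i].round(),"h",h.round(4),"n",len(t),"encl c",np.round(cc,1),"d",round(2*rr,1),"inner r",round(d.min()*1000,1))
        # refined: outer points per 10deg sector; lug = farthest
        o=t[:,:2]*1000;ctr=np.array(cc)
        for _ in range(4):
            a=np.degrees(np.arctan2(*(o-ctr).T[::-1]));R_=np.hypot(*(o-ctr).T)
            e=np.array([o[b][R_[b].argmax()] for k_ in range(36) if (b:=(a//10==k_-18)).any()]);re=np.hypot(*(e-ctr).T)
            g=abs(re-np.median(re))<2.5;ctr,rad=circ(e[g])
        far=o[np.hypot(*(o-ctr).T)>rad+4]
        print("   fit",ctr.round(1),"R",rad.round(1),"lug",len(far),None if len(far)<4 else np.degrees(np.arctan2(*(far.mean(0)-ctr)[::-1])).round(1))
E
python3 - <<'E'
from h import *
go()
c=snap("wrist","w7");rings(c);cv2.imwrite("pics/w7.png",c["img"][:,:,::-1])
E
```

```text
t 15.45 pos [0.5265 0.1723 0.2845] tooly -107.4 tilt 0.02 F [ 0.1 -0.2 -0.1] gap 1.001 q7 -2.27
pix [299. 142.] h 0.0168 n 980 encl c [573.2 191.7] d 59.3 inner r 2.0
   fit [572.4 197. ] R 24.3 lug 51 -73.3
pix [202. 179.] h 0.0127 n 724 encl c [565.2 333.8] d 53.8 inner r 16.0
   fit [565.1 333.8] R 26.2 lug 0 None
pix [332. 241.] h 0.0128 n 678 encl c [428.2 195. ] d 61.8 inner r 20.9
   fit [428.1 195.1] R 30.3 lug 0 None
```

View pics/w7.png

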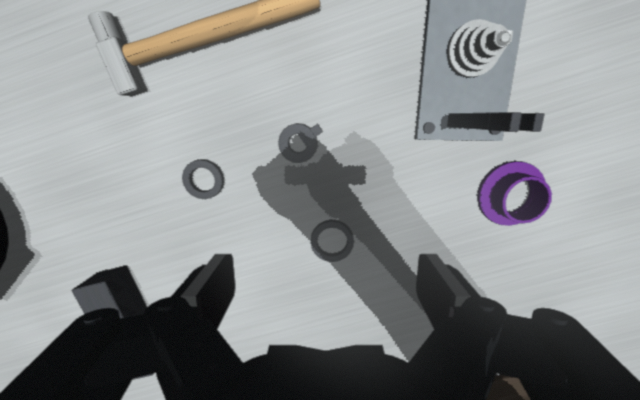

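```bash
python3 - <<'E'
from h import *
from cell import r
print(r.tcp_to_tips)
for n in("w7","w5"):
    c=load(n);p=cloud(c);m=(p[...,2]>.1);e=(.2845 if n=="w7" else .2141)
    for sl in(np.s_[:,150:260],np.s_[:,390:480]):
        q=p[250:345][sl][...,2];print(n,"lowest finger z rel tcp",np.nanpercentile(q[q>e-.05],[0.5,2,10])-e)
go((.4282,.195,.10,-107.4),(.4282,.195,.018,-107.4))
E
```

```text
0.014
w7 lowest finger z rel tcp [0.0006498  0.00346643 0.01140211]
w7 lowest finger z rel tcp [0.00032238 0.00279054 0.0097159 ]
w5 lowest finger z rel tcp [-0.00015415  0.00427381  0.01507747]
w5 lowest finger z rel tcp [-0.00052157  0.00306733  0.01158467]
t 15.5 pos [0.5265 0.1724 0.2844] tooly -107.4 tilt 0.01 F [-0.1 -0.5 -0.4] gap 0.998 q7 -2.27
  off [-10.06, 0.79, 18.44] yaw -0.0
  off [-10.06, 0.79, 26.64] yaw -0.0
```

Emit:
servo_tool(
  rows=[
    {"offset": [-4,0.4,4],"yaw": 0,"gripper": 100},
    {"offset": [-8,0.8,9],"yaw": 0,"gripper": 100},
    {"offset": [-10.06,0.79,14],"yaw": 0,"gripper": 100},
    {"offset": [-10.06,0.79,19],"yaw": 0,"gripper": 100},
    {"offset": [-10.06,0.79,23],"yaw": 0,"gripper": 100},
    {"offset": [-10.06,0.79,26],"yaw": 0,"gripper": 100},
    {"offset": [-10.06,0.79,27.4],"yaw": 0,"gripper": 100},
    {"offset": [-10.06,0.79,27.4],"yaw": 0,"gripper": 100},
  ],
)

```text
time: 16.5
ee_pos: [0.4279, 0.1951, 0.0099]
tcp_rot: [3.105, -0.475, -0.002]
contact_force: [0.1, -0.5, 0.5]
finger_gap: 0.999
```

Emit:
servo_tool(
  rows=[
    {"offset": [0,0,0],"yaw": 0,"gripper": 50},
    {"offset": [0,0,0],"yaw": 0,"gripper": 50},
    {"offset": [0,0,0],"yaw": 0,"gripper": 50},
    {"offset": [0,0,0],"yaw": 0,"gripper": 50},
    {"offset": [0,0,-1],"yaw": 0,"gripper": 50},
    {"offset": [0,0,-3],"yaw": 0,"gripper": 50},
    {"offset": [0,0,-6],"yaw": 0,"gripper": 50},
    {"offset": [0,0,-9],"yaw": 0,"gripper": 50},
  ],
)

```text
time: 17.5
ee_pos: [0.4282, 0.1953, 0.102]
tcp_rot: [-3.105, 0.475, -0.001]
contact_force: [-0.7, 0.3, -1.6]
finger_gap: 0.693
```

```bash
python3 - <<'E'
from h import *
go()
c=snap("wrist","w8");cv2.imwrite("pics/w8.png",np.vstack([crop(c,120,150,400,250,1.5),]));
E
```

```text
t 17.5 pos [0.4282 0.1953 0.102 ] tooly -107.4 tilt 0.05 F [-0.7  0.3 -1.6] gap 0.693 q7 -2.41
```

View pics/w8.png

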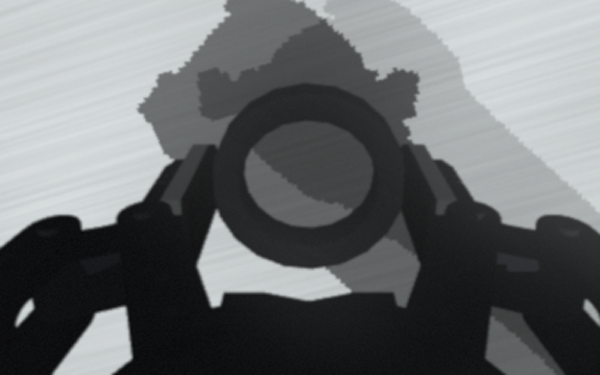

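```bash
cat >> h.py <<'E'
def stack(c):
    p=cloud(c);x,y,z=p[...,0],p[...,1],p[...,2];r0=np.hypot(x-J[0],y-J[1])
    for h in(.022,.034,.036,.048,.050,.062,.064,.080):
        m=(abs(z-h)<.001)&(r0<.04);q=(p[m][:,:2]*1000).astype(np.float32)
        if len(q)>20: cc,rr=cv2.minEnclosingCircle(q);print("  z",h,len(q),np.round(cc,1),round(rr,1))
def held(c,h):
    from cell import r
    e=r.get_state()["ee_pos"];p=cloud(c);m=(abs(p[...,2]-h)<.003)&(np.hypot(p[...,0]-e[0],p[...,1]-e[1])<.045)
    q=p[m];print("held n",len(q));P=q[:,:2]*1000
    cc,rr=cv2.minEnclosingCircle(P.astype(np.float32));print("  encl",np.round(cc,1),round(rr,1),"z",np.median(q[:,2]),"tcp",(e[:2]*1000).round(1))
    s=np.linalg.lstsq(np.c_[P,np.ones(len(P))],q[:,2]*1000,rcond=None)[0];print("  slope",s[:2].round(3))
E
python3 - <<'E'
from h import *
stack(load("w7"));held(load("w8"),.104);
go((*J,.15,-107.8))
E
```

```text
z 0.022 391 [613.6 -34.7] 30.1
  z 0.034 56 [613.2 -34.3] 24.4
  z 0.036 339 [613.5 -34.6] 24.9
  z 0.048 55 [613.3 -34.3] 19.4
  z 0.05 283 [613.4 -34.8] 19.5
  z 0.062 53 [614.3 -34.3] 15.2
  z 0.064 262 [613.5 -34.9] 14.7
  z 0.08 120 [613.5 -35.1] 10.1
held n 5549
  encl [435.8 194.3] 43.2 z 0.10179932700622218 tcp [429.9 196.2]
  slope [ 0.002 -0.001]
t 17.55 pos [0.4299 0.1962 0.1054] tooly -107.4 tilt 0.33 F [0.2 0.4 1.4] gap 0.692 q7 -2.41
  off [24.47, 16.59, -4.46] yaw 0.4
```

Emit:
servo_tool(
  rows=[
    {"offset": [1,0.5,-3],"yaw": 0,"gripper": 50},
    {"offset": [5,3,-7],"yaw": 0,"gripper": 50},
    {"offset": [10,6.5,-9],"yaw": 0,"gripper": 50},
    {"offset": [15,10,-9],"yaw": 0,"gripper": 50},
    {"offset": [20,13.5,-9],"yaw": 0,"gripper": 50},
    {"offset": [24.4,16.5,-8],"yaw": 0.4,"gripper": 50},
    {"offset": [24.4,16.5,-6],"yaw": 0.4,"gripper": 50},
    {"offset": [24.4,16.5,-4.5],"yaw": 0.4,"gripper": 50},
  ],
)

```text
time: 18.55
ee_pos: [0.6113, -0.0355, 0.1447]
tcp_rot: [-3.103, 0.487, 0.001]
contact_force: [0.8, 1.9, -1.2]
finger_gap: 0.695
```

```bash
sed -i 's/^J=.*;A=/J=np.array([.6135,-.0348]);A=/' h.py; cat >> h.py <<'E'
def hole(c,dz):
    """bore centre of the held part (top face dz above TCP) from the hole contour, world mm"""
    from cell import r
    s=r.get_state();e=s["ee_pos"];h=e[2]+dz;p=cloud(c)
    m=((p[...,2]<h-.02)|np.isnan(p[...,2])).astype(np.uint8)
    u,v=np.round(proj(c,[e[0],e[1],h])).astype(int)
    k,l,st,ce=cv2.connectedComponentsWithStats(m)
    lab=l[v-6:v+7,u-6:u+7];lab=lab[lab>0];i=np.bincount(lab).argmax()
    cs,_=cv2.findContours((l==i).astype(np.uint8),cv2.RETR_EXTERNAL,cv2.CHAIN_APPROX_NONE)
    q=cs[0][:,0];W=np.array([ray(c,*t,h)[:2] for t in q])*1000
    el=cv2.fitEllipse(W.astype(np.float32));print("hole",st[i].tolist(),"top-rim circle",np.round(cv2.minEnclosingCircle(W.astype(np.float32))[0],1),cv2.minEnclosingCircle(W.astype(np.float32))[1],"tcp",(e[:2]*1000).round(1))
    return W
E
python3 - <<'E'
from h import *
go()
c=snap("wrist","w9");W=hole(c,.002)
# near side of hole is the top rim edge; far side sees bottom rim: fit circle to points nearest camera
o=c["T"][:2,3]*1000;ctr=W.mean(0);d=(W-ctr)@((o-ctr)/np.linalg.norm(o-ctr))
for s in(d>0,d<0): print(circ(W[s]))
cv2.imwrite("pics/w9.png",crop(c,120,150,400,250,1.5))
E
```

```text
t 18.55 pos [ 0.6113 -0.0355  0.1447] tooly -107.8 tilt 0.03 F [ 0.8  1.9 -1.2] gap 0.695 q7 -1.84
hole [283, 230, 86, 72, 4703] top-rim circle [615.8 -35.4] 19.7081356048584 tcp [610.1 -34.6]
(array([612.49528486, -34.35562856]), np.float64(20.297781687662525))
(array([616.43902876, -35.63095947]), np.float64(19.631771346826216))
```

```bash
python3 - <<'E'
from h import *
go((*J,.10,-107.8))
E
```

```text
t 18.6 pos [ 0.6101 -0.0346  0.1428] tooly -107.8 tilt 0.18 F [-0.6  0.7 -2.5] gap 0.698 q7 -1.84
  off [0.33, -0.09, 4.28] yaw 0.0
```

Emit:
servo_tool(
  rows=[
    {"offset": [0,0,2],"yaw": 0,"gripper": 50},
    {"offset": [0,0,4],"yaw": 0,"gripper": 50},
    {"offset": [0,0,4],"yaw": 0,"gripper": 50},
    {"offset": [0,0,4],"yaw": 0,"gripper": 50},
    {"offset": [0,0,4],"yaw": 0,"gripper": 50},
    {"offset": [0,0,4],"yaw": 0,"gripper": 50},
    {"offset": [0,0,4],"yaw": 0,"gripper": 50},
    {"offset": [0,0,4],"yaw": 0,"gripper": 50},
  ],
)

```text
time: 19.6
ee_pos: [0.6116, -0.0352, 0.1054]
tcp_rot: [-3.104, 0.486, -0.0]
contact_force: [-0.3, 0.0, -1.0]
finger_gap: 0.695
```

```bash
python3 - <<'E'
from h import *
go((*J,.09,-107.8),(*J,.046,-107.8))
c=snap("wrist","w9");W=hole(c,.002)
o=c["T"][:2,3]*1000;ctr=W.mean(0);d=(W-ctr)@((o-ctr)/np.linalg.norm(o-ctr))
for s in(d>0,d<0): print(circ(W[s]))
go()
cv2.imwrite("pics/w9.png",crop(c,120,150,400,250,1.5))
E
```

```text
t 19.6 pos [ 0.6116 -0.0352  0.1054] tooly -107.8 tilt 0.01 F [-0.3  0.  -1. ] gap 0.695 q7 -1.84
  off [0.17, -0.09, 1.54] yaw -0.0
  off [0.17, -0.09, 5.94] yaw -0.0
hole [283, 230, 86, 72, 4705] top-rim circle [617.1 -35.4] 19.4135684967041 tcp [611.6 -35.2]
(array([613.82792461, -34.3604757 ]), np.float64(20.013120843953306))
(array([617.73849609, -35.63795631]), np.float64(19.343382916530615))
t 19.65 pos [ 0.6116 -0.0352  0.1053] tooly -107.8 tilt 0.01 F [ 0.1 -0.  -1.8] gap 0.696 q7 -1.84
```

View pics/w9.png

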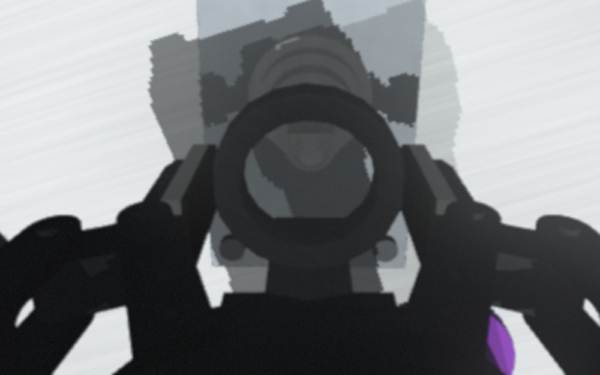

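Emit:
servo_tool(
  rows=[
    {"offset": [0.15,-0.02,0],"yaw": 0,"gripper": 50},
    {"offset": [0.15,-0.02,1],"yaw": 0,"gripper": 50},
    {"offset": [0.15,-0.02,2],"yaw": 0,"gripper": 50},
    {"offset": [0.15,-0.02,3],"yaw": 0,"gripper": 50},
    {"offset": [0.15,-0.02,4],"yaw": 0,"gripper": 50},
    {"offset": [0.15,-0.02,4.5],"yaw": 0,"gripper": 50},
    {"offset": [0.15,-0.02,4.8],"yaw": 0,"gripper": 50},
    {"offset": [0.15,-0.02,4.8],"yaw": 0,"gripper": 50},
  ],
)

```text
time: 20.65
ee_pos: [0.6131, -0.0354, 0.0572]
tcp_rot: [3.104, -0.486, -0.0]
contact_force: [0.4, 0.1, -1.6]
finger_gap: 0.689
```

Emit:
servo_tool(
  rows=[
    {"offset": [0,0,0.3],"yaw": 0,"gripper": 50},
    {"offset": [0,0,0.6],"yaw": 0,"gripper": 50},
    {"offset": [0,0,0.9],"yaw": 0,"gripper": 50},
    {"offset": [0,0,1.1],"yaw": 0,"gripper": 50},
    {"offset": [0,0,1.15],"yaw": 0,"gripper": 50},
    {"offset": [0,0,1.15],"yaw": 0,"gripper": 50},
    {"offset": [0,0,1.15],"yaw": 0,"gripper": 50},
    {"offset": [0,0,1.15],"yaw": 0,"gripper": 50},
  ],
)

```text
time: 21.65
ee_pos: [0.6132, -0.0354, 0.0484]
tcp_rot: [-3.103, 0.486, -0.001]
contact_force: [-8.4, 1.1, 23.3]
finger_gap: 0.699
```

Emit:
servo_tool(
  rows=[
    {"offset": [0,0,-0.1],"yaw": 0,"gripper": 100},
    {"offset": [0,0,-0.1],"yaw": 0,"gripper": 100},
    {"offset": [0,0,-0.1],"yaw": 0,"gripper": 100},
    {"offset": [0,0,-2],"yaw": 0,"gripper": 100},
    {"offset": [0,0,-6],"yaw": 0,"gripper": 100},
    {"offset": [0,0,-11],"yaw": 0,"gripper": 100},
    {"offset": [0,0,-16],"yaw": 0,"gripper": 100},
    {"offset": [0,0,-18],"yaw": 0,"gripper": 100},
  ],
)

```text
time: 22.65
ee_pos: [0.6145, -0.0356, 0.2308]
tcp_rot: [-3.103, 0.486, -0.009]
contact_force: [-0.8, 0.5, 0.2]
finger_gap: 0.996
```

```bash
cat >> h.py <<'E'
def flat(c,h,tol=.003,r0=.036):
    p=cloud(c);m=(abs(p[...,2]-h)<tol)&(np.hypot(p[...,0]-J[0],p[...,1]-J[1])<r0);q=p[m]
    if len(q)<30: print("flat",h,"none",len(q));return
    P=q[:,:2]*1000;s=np.linalg.lstsq(np.c_[P-J*1000,np.ones(len(P))],q[:,2]*1000,rcond=None)[0]
    cc,rr=cv2.minEnclosingCircle(P.astype(np.float32));print("flat",h,len(q),"c",np.round(cc,1),"R",round(rr,1),"z",s[2].round(1),"slope",s[:2].round(3))
E
python3 - <<'E'
from h import *
go()
c=snap("wrist","w10");flat(c,.048);stack(c);rings(c)
go((.565,.3338,.25,None))
E
```

```text
t 22.65 pos [ 0.6145 -0.0356  0.2308] tooly -107.8 tilt 0.35 F [-0.8  0.5  0.2] gap 0.996 q7 -1.85
flat 0.048 1753 c [612.9 -34. ] R 30.9 z 48.4 slope [ 0.002 -0.001]
  z 0.022 66 [626.5 -41.8] 25.9
  z 0.036 47 [612.1 -33.8] 21.4
  z 0.048 1126 [613.  -33.9] 30.8
  z 0.05 491 [613.2 -33.9] 30.1
  z 0.062 21 [619.9 -40.3] 11.7
  z 0.064 282 [613.6 -34.9] 14.6
  z 0.08 97 [613.2 -34.7] 9.9
pix [161. 266.] h 0.0168 n 975 encl c [574.  191.4] d 60.4 inner r 2.6
   fit [572.5 196.5] R 24.4 lug 56 -73.2
pix [ 68. 300.] h 0.0128 n 732 encl c [564.5 333.1] d 56.0 inner r 15.5
   fit [565.4 333.5] R 26.5 lug 0 None
t 22.7 pos [ 0.6151 -0.0356  0.2323] tooly -107.8 tilt 0.45 F [0.8 0.1 2.3] gap 1.001 q7 -1.85
  off [-16.07, -33.64, -1.77] yaw None
```

Emit:
servo_tool(
  rows=[
    {"offset": [-2,-4,0],"yaw": 0,"gripper": 100},
    {"offset": [-5,-10,0],"yaw": 0,"gripper": 100},
    {"offset": [-8,-16,0],"yaw": 0,"gripper": 100},
    {"offset": [-11,-22,0],"yaw": 0,"gripper": 100},
    {"offset": [-14,-28,0],"yaw": 0,"gripper": 100},
    {"offset": [-16,-33.6,1],"yaw": 0,"gripper": 100},
    {"offset": [-16,-33.6,5],"yaw": 0,"gripper": 100},
    {"offset": [-16,-33.6,5],"yaw": 0,"gripper": 100},
  ],
)

```text
time: 23.7
ee_pos: [0.5607, 0.3341, 0.1726]
tcp_rot: [3.1, -0.48, -0.008]
contact_force: [-0.0, 0.3, 1.0]
finger_gap: 1.0
```

```bash
python3 - <<'E'
from h import *
go((.5653,.3336,.010,None))
c=snap("wrist","w11");rings(c);go((.5653,.3336,.010,None))
E
```

```text
t 23.7 pos [0.5607 0.3341 0.1726] tooly -107.6 tilt 0.38 F [-0.   0.3  1. ] gap 1.0 q7 -2.48
  off [0.45, -0.09, 16.26] yaw None
pix [467. 132.] h 0.0167 n 1968 encl c [573.6 192. ] d 59.7 inner r 1.6
   fit [572.6 197.3] R 24.4 lug 106 -73.1
pix [325. 185.] h 0.0127 n 1400 encl c [565.3 334.1] d 53.6 inner r 16.2
   fit [565.3 334.1] R 26.3 lug 0 None
t 23.75 pos [0.5626 0.3327 0.1748] tooly -107.8 tilt 0.2 F [ 0.7 -0.5  0.5] gap 1.002 q7 -2.48
  off [0.23, -0.17, 16.48] yaw None
```

Emit:
servo_tool(
  rows=[
    {"offset": [0.2,-0.15,4],"yaw": 0,"gripper": 100},
    {"offset": [0.2,-0.15,8],"yaw": 0,"gripper": 100},
    {"offset": [0.2,-0.15,12],"yaw": 0,"gripper": 100},
    {"offset": [0.2,-0.15,15],"yaw": 0,"gripper": 100},
    {"offset": [0.2,-0.15,16.3],"yaw": 0,"gripper": 100},
    {"offset": [0.2,-0.15,16.3],"yaw": 0,"gripper": 100},
    {"offset": [0.2,-0.15,16.3],"yaw": 0,"gripper": 100},
    {"offset": [0.2,-0.15,16.3],"yaw": 0,"gripper": 100},
  ],
)

```text
time: 24.75
ee_pos: [0.5667, 0.3346, 0.0144]
tcp_rot: [-3.102, 0.486, -0.003]
contact_force: [-0.0, 0.0, -0.3]
finger_gap: 0.998
```

Emit:
servo_tool(
  rows=[
    {"offset": [0,0,0],"yaw": 0,"gripper": 40},
    {"offset": [0,0,0],"yaw": 0,"gripper": 40},
    {"offset": [0,0,0],"yaw": 0,"gripper": 40},
    {"offset": [0,0,0],"yaw": 0,"gripper": 40},
    {"offset": [0,0,0],"yaw": 0,"gripper": 40},
    {"offset": [0,0,-1],"yaw": 0,"gripper": 40},
    {"offset": [0,0,-4],"yaw": 0,"gripper": 40},
    {"offset": [0,0,-9],"yaw": 0,"gripper": 40},
  ],
)

```text
time: 25.75
ee_pos: [0.5646, 0.3335, 0.1022]
tcp_rot: [3.101, -0.485, -0.005]
contact_force: [0.8, 0.1, -1.1]
finger_gap: 0.598
```

```bash
python3 - <<'E'
from h import *
go((*J,.22,-107.8))
E
```

```text
t 25.75 pos [0.5646 0.3335 0.1022] tooly -107.8 tilt 0.23 F [ 0.8  0.1 -1.1] gap 0.598 q7 -2.48
  off [15.91, 33.58, -11.78] yaw 0.0
```

Emit:
servo_tool(
  rows=[
    {"offset": [1,2,-4],"yaw": 0,"gripper": 40},
    {"offset": [4,8,-8],"yaw": 0,"gripper": 40},
    {"offset": [6.5,14,-11],"yaw": 0,"gripper": 40},
    {"offset": [9.3,20,-11.5],"yaw": 0,"gripper": 40},
    {"offset": [12,26,-11.5],"yaw": 0,"gripper": 40},
    {"offset": [14.5,31,-11.5],"yaw": 0,"gripper": 40},
    {"offset": [15.8,33.5,-10],"yaw": 0,"gripper": 40},
    {"offset": [15.8,33.5,-7],"yaw": 0,"gripper": 40},
  ],
)

```text
time: 26.75
ee_pos: [0.6149, -0.0398, 0.1741]
tcp_rot: [3.099, -0.498, 0.007]
contact_force: [0.1, 1.3, -0.6]
finger_gap: 0.596
```

Emit:
servo_tool(
  rows=[
    {"offset": [0,0,2],"yaw": 0,"gripper": 40},
    {"offset": [0,0,4],"yaw": 0,"gripper": 40},
    {"offset": [0,0,5.5],"yaw": 0,"gripper": 40},
    {"offset": [0,0,5.5],"yaw": 0,"gripper": 40},
    {"offset": [0,0,5.5],"yaw": 0,"gripper": 40},
    {"offset": [0,0,5.5],"yaw": 0,"gripper": 40},
    {"offset": [0,0,5.5],"yaw": 0,"gripper": 40},
    {"offset": [0,0,5.5],"yaw": 0,"gripper": 40},
  ],
)

```text
time: 27.75
ee_pos: [0.614, -0.033, 0.1181]
tcp_rot: [-3.104, 0.486, -0.001]
contact_force: [-1.5, -0.4, -0.9]
finger_gap: 0.599
```

```bash
python3 - <<'E'
from h import *
go((*J,.10,-107.8),(*J,.0644,-107.8))
c=snap("wrist","w12");p=cloud(c);from cell import r
e=r.get_state()["ee_pos"];h=e[2]-.0024
m=(abs(p[...,2]-h)<.0015)&(np.hypot(p[...,0]-e[0],p[...,1]-e[1])<.030);P=p[m][:,:2]*1000;cc=cv2.minEnclosingCircle(P.astype(np.float32))
print(len(P),cc);W=hole(c,-.0024)
o=c["T"][:2,3]*1000;ctr=W.mean(0);n=(o-ctr)/np.linalg.norm(o-ctr);d=(W-ctr)@n;print(circ(W[d>0]),"near edge",W[d.argmax()])
E
```

```text
t 27.75 pos [ 0.614  -0.033   0.1181] tooly -107.8 tilt 0.03 F [-1.5 -0.4 -0.9] gap 0.599 q7 -1.85
  off [0.0, 0.19, 1.81] yaw 0.0
  off [0.0, 0.19, 5.37] yaw 0.0
5307 ((615.0918579101562, -33.321861267089844), 29.44485092163086)
hole [294, 239, 64, 52, 2573] top-rim circle [617.4 -32.6] 15.106049537658691 tcp [613.9 -33. ]
(array([614.53922029, -31.68655963]), np.float64(15.611417153371464)) near edge [629.8369217  -35.85784197]
```

Emit:
servo_tool(
  rows=[
    {"offset": [0.1,0.32,0],"yaw": 0,"gripper": 40},
    {"offset": [0.1,0.32,1],"yaw": 0,"gripper": 40},
    {"offset": [0.1,0.32,2],"yaw": 0,"gripper": 40},
    {"offset": [0.1,0.32,3],"yaw": 0,"gripper": 40},
    {"offset": [0.1,0.32,4],"yaw": 0,"gripper": 40},
    {"offset": [0.1,0.32,4.6],"yaw": 0,"gripper": 40},
    {"offset": [0.1,0.32,4.9],"yaw": 0,"gripper": 40},
    {"offset": [0.1,0.32,4.9],"yaw": 0,"gripper": 40},
  ],
)

```text
time: 28.8
ee_pos: [0.6139, -0.0364, 0.0687]
tcp_rot: [3.104, -0.486, -0.0]
contact_force: [-0.3, 0.4, -0.7]
finger_gap: 0.596
```

Emit:
servo_tool(
  rows=[
    {"offset": [0,0,0.1],"yaw": 0,"gripper": 40},
    {"offset": [0,0,0.2],"yaw": 0,"gripper": 40},
    {"offset": [0,0,0.3],"yaw": 0,"gripper": 40},
    {"offset": [0,0,0.4],"yaw": 0,"gripper": 40},
    {"offset": [0,0,0.45],"yaw": 0,"gripper": 40},
    {"offset": [0,0,0.45],"yaw": 0,"gripper": 40},
    {"offset": [0,0,0.45],"yaw": 0,"gripper": 40},
    {"offset": [0,0,0.45],"yaw": 0,"gripper": 40},
  ],
)

```text
time: 29.8
ee_pos: [0.6139, -0.0364, 0.0643]
tcp_rot: [-3.104, 0.486, -0.0]
contact_force: [0.3, 0.3, -1.3]
finger_gap: 0.6
```

At its expected height with no load; release, rise, and look at the collar.

Emit:
servo_tool(
  rows=[
    {"offset": [0,0,0.1],"yaw": 0,"gripper": 100},
    {"offset": [0,0,0.1],"yaw": 0,"gripper": 100},
    {"offset": [0,0,0],"yaw": 0,"gripper": 100},
    {"offset": [0,0,-2],"yaw": 0,"gripper": 100},
    {"offset": [0,0,-6],"yaw": 0,"gripper": 100},
    {"offset": [0,0,-11],"yaw": 0,"gripper": 100},
    {"offset": [0,0,-16],"yaw": 0,"gripper": 100},
    {"offset": [0,0,-16],"yaw": 0,"gripper": 100},
  ],
)

```text
time: 30.8
ee_pos: [0.6162, -0.0366, 0.2292]
tcp_rot: [-3.102, 0.486, -0.013]
contact_force: [0.2, -0.3, -0.4]
finger_gap: 1.003
```

Emit:
servo_tool(
  rows=[
    {"offset": [0,0,0],"yaw": 0,"gripper": 100},
    {"offset": [0,0,0],"yaw": 0,"gripper": 100},
    {"offset": [0,0,0],"yaw": 0,"gripper": 100},
    {"offset": [0,0,0],"yaw": 0,"gripper": 100},
    {"offset": [0,0,0],"yaw": 0,"gripper": 100},
    {"offset": [0,0,0],"yaw": 0,"gripper": 100},
    {"offset": [0,0,0],"yaw": 0,"gripper": 100},
    {"offset": [0,0,0],"yaw": 0,"gripper": 100},
  ],
)

```text
time: 31.8
ee_pos: [0.6139, -0.0364, 0.2244]
tcp_rot: [-3.104, 0.486, -0.0]
contact_force: [-0.5, 1.0, -0.6]
finger_gap: 1.003
```

```bash
python3 - <<'E'
from h import *
c=snap("wrist","w13");flat(c,.048,.0015);flat(c,.062,.0015,.031);stack(c);rings(c)
# mandrel D flat direction at z .080
p=cloud(c);m=(abs(p[...,2]-.080)<.002)&(np.hypot(p[...,0]-J[0],p[...,1]-J[1])<.015);q=p[m][:,:2]-J
print("D",[(a,round(float((q@[np.cos(np.radians(a)),np.sin(np.radians(a))]).max()*1000),1)) for a in range(-180,180,20)])
go((.5725,.197,.25,17.0),(.5725,.197,.25,-163.))
E
```

```text
flat 0.048 410 c [612.9 -33.9] R 30.7 z 48.0 slope [ 0.005 -0.   ]
flat 0.062 1407 c [613.6 -34.9] R 26.8 z 62.2 slope [-0.     0.001]
  z 0.022 76 [627.7 -43.5] 24.6
  z 0.048 333 [612.9 -33.9] 30.7
  z 0.05 80 [613.6 -34. ] 29.7
  z 0.062 1164 [613.5 -34.9] 26.7
  z 0.064 460 [614.  -34.8] 26.0
  z 0.08 100 [613.2 -35.2] 9.6
pix [158. 267.] h 0.0168 n 1006 encl c [574.1 191. ] d 60.3 inner r 1.1
   fit [572.7 196.3] R 24.3 lug 52 -73.4
D [(-180, 9.8), (-160, 9.3), (-140, 9.9), (-120, 9.5), (-100, 9.3), (-80, 10.0), (-60, 9.5), (-40, 7.8), (-20, 5.3), (0, 7.4), (20, 9.0), (40, 9.4), (60, 8.7), (80, 8.3), (100, 9.1), (120, 9.3), (140, 9.1), (160, 9.8)]
t 31.85 pos [ 0.6139 -0.0364  0.2243] tooly -107.8 tilt 0.01 F [ 0.2 -0.3  0.1] gap 1.0 q7 -1.86
  off [-11.07, -20.96, -2.57] yaw -124.8
  off [-11.07, -20.96, -2.57] yaw 55.2
```

Emit:
servo_tool(
  rows=[
    {"offset": [-1,-2,0],"yaw": -10,"gripper": 100},
    {"offset": [-3,-6,0],"yaw": -20,"gripper": 100},
    {"offset": [-6,-11,0],"yaw": -30,"gripper": 100},
    {"offset": [-8.5,-16,0],"yaw": -40,"gripper": 100},
    {"offset": [-11,-20.9,0],"yaw": -50,"gripper": 100},
    {"offset": [-11,-20.9,0],"yaw": -60,"gripper": 100},
    {"offset": [-11,-20.9,0],"yaw": -70,"gripper": 100},
    {"offset": [-11,-20.9,0],"yaw": -80,"gripper": 100},
  ],
)

```text
time: 32.85
ee_pos: [0.573, 0.1964, 0.2243]
tcp_rot: [2.685, 1.631, 0.0]
contact_force: [-0.4, -0.7, -0.3]
finger_gap: 1.001
```

Emit:
servo_tool(
  rows=[
    {"offset": [0,0,2],"yaw": -10,"gripper": 100},
    {"offset": [0,0,4],"yaw": -20,"gripper": 100},
    {"offset": [0,0,5],"yaw": -30,"gripper": 100},
    {"offset": [0,0,5],"yaw": -40,"gripper": 100},
    {"offset": [0,0,5],"yaw": -44.8,"gripper": 100},
    {"offset": [0,0,5],"yaw": -44.8,"gripper": 100},
    {"offset": [0,0,5],"yaw": -44.8,"gripper": 100},
    {"offset": [0,0,5],"yaw": -44.8,"gripper": 100},
  ],
)

```text
time: 33.85
ee_pos: [0.573, 0.1963, 0.1744]
tcp_rot: [1.87, 2.524, 0.0]
contact_force: [-0.8, -0.3, -0.1]
finger_gap: 1.001
```

```bash
python3 - <<'E'
from h import *
c=snap("wrist","w14");rings(c);cv2.imwrite("pics/w14.png",c["img"][:,:,::-1])
go((.5725,.197,.012,16.7))
E
```

```text
pix [324. 192.] h 0.0167 n 1686 encl c [573.9 192.2] d 60.1 inner r 1.8
   fit [572.5 197.6] R 24.4 lug 79 -73.7
t 33.9 pos [0.573  0.1963 0.1743] tooly 17.0 tilt 0.01 F [ 0.1 -0.4  0.6] gap 1.004 q7 -0.3
  off [0.08, -0.03, 16.23] yaw 0.3
```

View pics/w14.png

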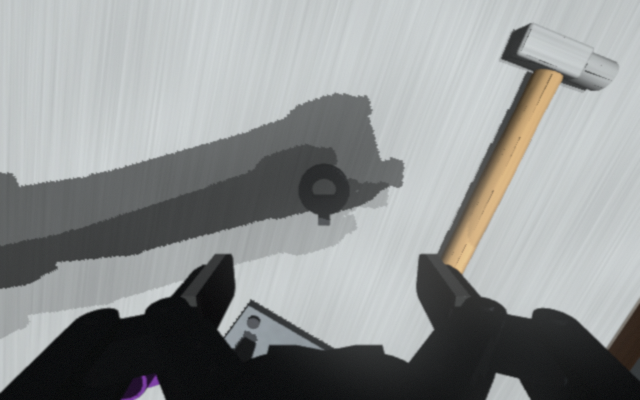

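Emit:
servo_tool(
  rows=[
    {"offset": [0.08,0,4],"yaw": 0.5,"gripper": 100},
    {"offset": [0.08,0,8],"yaw": 0.5,"gripper": 100},
    {"offset": [0.08,0,12],"yaw": 0.5,"gripper": 100},
    {"offset": [0.08,0,15],"yaw": 0.5,"gripper": 100},
    {"offset": [0.08,0,16.2],"yaw": 0.5,"gripper": 100},
    {"offset": [0.08,0,16.2],"yaw": 0.5,"gripper": 100},
    {"offset": [0.08,0,16.2],"yaw": 0.5,"gripper": 100},
    {"offset": [0.08,0,16.2],"yaw": 0.5,"gripper": 100},
  ],
)

```text
time: 34.9
ee_pos: [0.5736, 0.1973, 0.0136]
tcp_rot: [1.879, 2.516, 0.003]
contact_force: [0.3, -0.0, -0.3]
finger_gap: 0.999
```

Emit:
servo_tool(
  rows=[
    {"offset": [0,0,0],"yaw": 0,"gripper": 35},
    {"offset": [0,0,0],"yaw": 0,"gripper": 35},
    {"offset": [0,0,0],"yaw": 0,"gripper": 35},
    {"offset": [0,0,0],"yaw": 0,"gripper": 35},
    {"offset": [0,0,0],"yaw": 0,"gripper": 35},
    {"offset": [0,0,-1],"yaw": 0,"gripper": 35},
    {"offset": [0,0,-4],"yaw": 0,"gripper": 35},
    {"offset": [0,0,-8],"yaw": 0,"gripper": 35},
  ],
)

```text
time: 35.9
ee_pos: [0.5719, 0.1967, 0.0924]
tcp_rot: [-1.879, -2.516, 0.003]
contact_force: [0.6, 0.6, -2.1]
finger_gap: 0.565
```

```bash
python3 - <<'E'
from h import *
go((*J,.22,72.2))
E
```

```text
t 35.9 pos [0.5719 0.1967 0.0924] tooly 16.5 tilt 0.14 F [ 0.6  0.6 -2.1] gap 0.565 q7 -0.35
  off [-23.37, -2.59, -12.76] yaw -55.7
```

Emit:
servo_tool(
  rows=[
    {"offset": [-1,0,-4],"yaw": -5,"gripper": 35},
    {"offset": [-5,-0.5,-9],"yaw": -14,"gripper": 35},
    {"offset": [-10,-1,-12.5],"yaw": -23,"gripper": 35},
    {"offset": [-15,-1.6,-12.7],"yaw": -32,"gripper": 35},
    {"offset": [-20,-2.2,-12.7],"yaw": -41,"gripper": 35},
    {"offset": [-23.4,-2.6,-12.7],"yaw": -50,"gripper": 35},
    {"offset": [-23.4,-2.6,-11],"yaw": -55.7,"gripper": 35},
    {"offset": [-23.4,-2.6,-8],"yaw": -55.7,"gripper": 35},
  ],
)

```text
time: 36.9
ee_pos: [0.6149, -0.0357, 0.1729]
tcp_rot: [0.486, 3.102, 0.001]
contact_force: [0.9, -0.7, -2.7]
finger_gap: 0.564
```

Emit:
servo_tool(
  rows=[
    {"offset": [0,0,2],"yaw": 0,"gripper": 35},
    {"offset": [0,0,4],"yaw": 0,"gripper": 35},
    {"offset": [0,0,5],"yaw": 0,"gripper": 35},
    {"offset": [0,0,5],"yaw": 0,"gripper": 35},
    {"offset": [0,0,5],"yaw": 0,"gripper": 35},
    {"offset": [0,0,5],"yaw": 0,"gripper": 35},
    {"offset": [0,0,5],"yaw": 0,"gripper": 35},
    {"offset": [0,0,5],"yaw": 0,"gripper": 35},
  ],
)

```text
time: 37.9
ee_pos: [0.6144, -0.0348, 0.1226]
tcp_rot: [0.486, 3.103, -0.0]
contact_force: [0.3, -0.7, -2.7]
finger_gap: 0.562
```

```bash
python3 - <<'E'
from h import *
from cell import r
go((*J,.0776,72.2))
c=snap("wrist","w15");p=cloud(c);e=r.get_state()["ee_pos"];h=e[2]+.0024
W=hole(c,.0024);o=c["T"][:2,3]*1000;ctr=W.mean(0);n=(o-ctr)/np.linalg.norm(o-ctr);d=(W-ctr)@n;print(circ(W[d>0]),"near edge",W[d.argmax()],"camdir",n)
m=(abs(p[...,2]-h)<.0025);print("top z",[p[v,u].round(4).tolist() for u,v in np.round(proj(c,[[*(e[:2]+.019*np.array([np.cos(a),np.sin(a)])),h] for a in np.radians([-17.8,162.2])])).astype(int)])
im=crop(c,160,170,320,230,2);cv2.imwrite("pics/w15.png",im)
E
```

```text
t 37.9 pos [ 0.6144 -0.0348  0.1226] tooly 72.2 tilt 0.03 F [ 0.3 -0.7 -2.7] gap 0.562 q7 0.94
  off [0.09, -0.03, 4.5] yaw -0.0
hole [302, 251, 47, 23, 834] top-rim circle [610.9 -32.1] 10.473246574401855 tcp [614.4 -34.8]
(array([615.92858741, -33.56430231]), np.float64(12.032057154551975)) near edge [603.92730699 -31.33797094] camdir [-0.95264759  0.30407659]
top z [[0.632, -0.0404, 0.1256], [0.5957, -0.0287, 0.1262]]
```

View pics/w15.png

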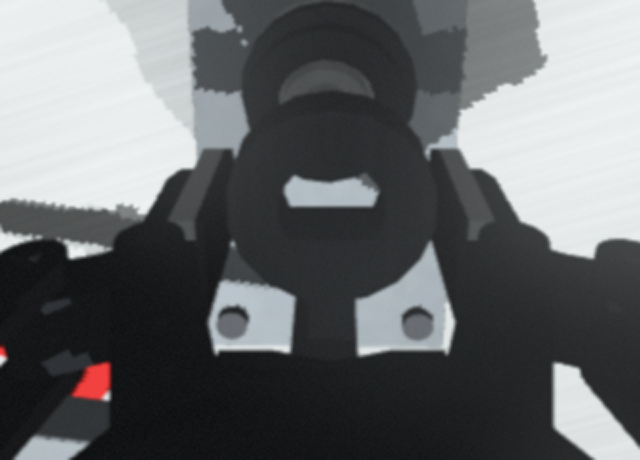

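```bash
python3 - <<'E'
from h import *
c=load("w15");p=cloud(c);x,y,z=p[...,0],p[...,1],p[...,2];r0=np.hypot(x-J[0],y-J[1])
for h,R0,w in((.062,27,.0015),(.048,31,.0015)):
    m=(abs(z-h)<w)&(r0<.034);P=p[m][:,:2]*1000;
    # outer points per sector, fit with known radius
    from scipy.optimize import least_squares
    ctr=J*1000
    for _ in range(5):
        a=np.degrees(np.arctan2(*(P-ctr).T[::-1]));rr=np.hypot(*(P-ctr).T)
        e=np.array([P[b][rr[b].argmax()] for k in range(72) if (b:=(a//5==k-36)).sum()>2]);re=np.hypot(*(e-ctr).T);e=e[re>R0-3]
        ctr=least_squares(lambda t:np.hypot(*(e-t).T)-(R0-.3),ctr,loss="soft_l1").x
    print(h,len(P),len(e),ctr.round(1))
# collar outer circle at top face
h=.1256;m=(abs(z-h)<.002)&(np.hypot(x-.6144,y+.0348)<.030);P=p[m][:,:2]*1000
ctr=np.array([614.4,-34.8])
u=(P-ctr)@[np.cos(A),np.sin(A)];v=(P-ctr)@[-np.sin(A),np.cos(A)]
b=abs(u)<4;print("across(y') extents u~0",v[b].min(),v[b].max())
b=abs(v)<4;print("along(x') extents v~0",u[b].min(),u[b].max(),"lug max")
b=u>28;print("lug v",v[b].min() if b.any() else None,v[b].max() if b.any() else None)
b=(u<-10)&(np.hypot(u,v)<30);q=np.c_[u,v][b];e=np.array([t[np.hypot(*t.T).argmax()] for k in range(18) if len(t:=q[(np.degrees(np.arctan2(q[:,1],-q[:,0]))//8==k-9)])>2])
print("far arc fit",least_squares(lambda t:np.hypot(*(e-t).T)-24.7,[0,0],loss="soft_l1").x, len(e))
E
```

```text
0.062 1965 51 [613.4 -34.4]
0.048 968 43 [613.  -33.5]
across(y') extents u~0 -22.571612145336534 25.875532874601518
along(x') extents v~0 -23.74951166745194 29.95146329001883 lug max
lug v -3.900592832827284 7.265859951706003
far arc fit [0.83921329 1.57084363] 18
```

Emit:
servo_tool(
  rows=[
    {"offset": [0.18,-0.16,0],"yaw": 0,"gripper": 35},
    {"offset": [0.18,-0.16,0.8],"yaw": 0,"gripper": 35},
    {"offset": [0.18,-0.16,1.6],"yaw": 0,"gripper": 35},
    {"offset": [0.18,-0.16,2.4],"yaw": 0,"gripper": 35},
    {"offset": [0.18,-0.16,2.8],"yaw": 0,"gripper": 35},
    {"offset": [0.18,-0.16,3.2],"yaw": 0,"gripper": 35},
    {"offset": [0.18,-0.16,3.5],"yaw": 0,"gripper": 35},
    {"offset": [0.18,-0.16,3.5],"yaw": 0,"gripper": 35},
  ],
)

```text
time: 38.95
ee_pos: [0.612, -0.0357, 0.0871]
tcp_rot: [-0.486, -3.104, 0.0]
contact_force: [-0.7, 1.0, -1.7]
finger_gap: 0.562
```

Emit:
servo_tool(
  rows=[
    {"offset": [0,0,0.2],"yaw": 0,"gripper": 35},
    {"offset": [0,0,0.4],"yaw": 0,"gripper": 35},
    {"offset": [0,0,0.6],"yaw": 0,"gripper": 35},
    {"offset": [0,0,0.8],"yaw": 0,"gripper": 35},
    {"offset": [0,0,0.9],"yaw": 0,"gripper": 35},
    {"offset": [0,0,0.95],"yaw": 0,"gripper": 35},
    {"offset": [0,0,0.95],"yaw": 0,"gripper": 35},
    {"offset": [0,0,0.95],"yaw": 0,"gripper": 35},
  ],
)

```text
time: 39.95
ee_pos: [0.6121, -0.0357, 0.0779]
tcp_rot: [0.486, 3.104, 0.0]
contact_force: [-0.2, 1.0, -0.9]
finger_gap: 0.562
```

Emit:
servo_tool(
  rows=[
    {"offset": [0,0,0],"yaw": 0,"gripper": 100},
    {"offset": [0,0,0],"yaw": 0,"gripper": 100},
    {"offset": [0,0,0],"yaw": 0,"gripper": 100},
    {"offset": [0,0,-3],"yaw": 0,"gripper": 100},
    {"offset": [0,0,-8],"yaw": 0,"gripper": 100},
    {"offset": [0,0,-14],"yaw": 0,"gripper": 100},
    {"offset": [0,0,-16],"yaw": 0,"gripper": 100},
    {"offset": [0,0,-16],"yaw": 0,"gripper": 100},
  ],
)

```text
time: 40.95
ee_pos: [0.613, -0.0356, 0.2398]
tcp_rot: [0.486, 3.1, 0.0]
contact_force: [-0.6, 0.3, -0.2]
finger_gap: 1.0
```

Emit:
servo_tool(
  rows=[
    {"offset": [0,0,0],"yaw": 10,"gripper": 100},
    {"offset": [0,0,0],"yaw": 20,"gripper": 100},
    {"offset": [0,0,0],"yaw": 30,"gripper": 100},
    {"offset": [0,0,0],"yaw": 40,"gripper": 100},
    {"offset": [0,0,0],"yaw": 50,"gripper": 100},
    {"offset": [0,0,0],"yaw": 60,"gripper": 100},
    {"offset": [0,0,0],"yaw": 70,"gripper": 100},
    {"offset": [0,0,0],"yaw": 80,"gripper": 100},
  ],
)

```text
time: 41.95
ee_pos: [0.6112, -0.0359, 0.2357]
tcp_rot: [-2.372, -2.057, 0.004]
contact_force: [0.8, -0.6, -0.2]
finger_gap: 1.001
```

```bash
python3 - <<'E'
from h import *
c=snap("wrist","w16");flat(c,.080,.002,.038);flat(c,.062,.0012,.031);flat(c,.048,.0012);rings(c)
d=snap("scene","sc3");p=cloud(c)
# keeper angle from points at arm height
for n,cc in(("w",c),("s",d)):
    p=cloud(cc);x,y,z=p[...,0],p[...,1],p[...,2];m=(z>.105)&(z<.135)&(x>.5)&(x<.8)&(y<-.08)&(y>-.36)
    q=(p[m][:,:2]*1000).astype(np.float32)
    if len(q)>30: l=cv2.fitLine(q,cv2.DIST_HUBER,0,.01,.01).ravel();print(n,len(q),l,np.degrees(np.arctan2(l[1],l[0])))
im=np.zeros((400,640,3),np.uint8);im=np.hstack([cv2.resize(c["img"][:,:,::-1],(480,300)),crop(d,200,150,160,150,2)]);cv2.imwrite("pics/w16.png",im)
go()
E
```

```text
flat 0.08 1912 c [618.8 -36.2] R 29.8 z 80.1 slope [-0.    -0.004]
flat 0.062 157 c [613.9 -31.6] R 26.2 z 61.9 slope [ 0.    -0.003]
flat 0.048 394 c [613.1 -33.1] R 30.5 z 48.0 slope [-0.001  0.001]
w 2660 [ 4.6786252e-01  8.8380128e-01  6.6728357e+02 -1.3875430e+02] 62.10436
s 672 [ 4.4680759e-01  8.9463007e-01  6.5277045e+02 -1.8695818e+02] 63.46095
t 42.05 pos [ 0.6113 -0.0358  0.236 ] tooly -7.9 tilt 0.15 F [-0.4 -0.3  0.2] gap 1.003 q7 -0.27
```

View pics/w16.png

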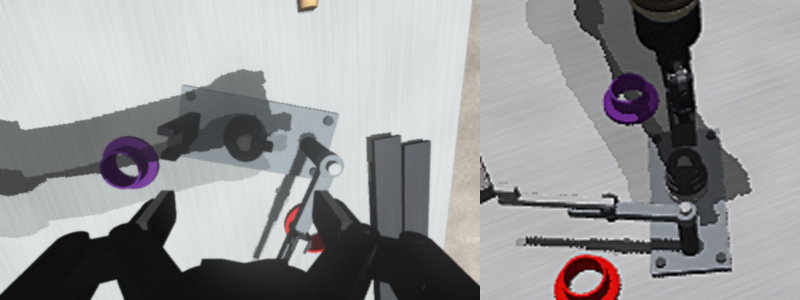

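```bash
python3 - <<'E'
from h import *
for n in("sc3","w16"):
    p=cloud(load(n));x,y,z=p[...,0],p[...,1],p[...,2];m=(z>.138)&(z<.158)&(x>.55)&(x<.7)&(y<-.22)&(y>-.32)
    if m.sum()>5:print(n,m.sum(),p[m].min(0).round(3),p[m].max(0).round(3),p[m].mean(0).round(4))
go((.602,-.268,.23,-27.6),(.602,-.268,.142,-27.6))
E
```

```text
sc3 71 [ 0.597 -0.284  0.138] [ 0.617 -0.258  0.157] [ 0.6084 -0.2712  0.1486]
t 42.05 pos [ 0.6113 -0.0358  0.236 ] tooly -7.9 tilt 0.15 F [-0.4 -0.3  0.2] gap 1.003 q7 -0.27
  off [-23.13, 2.27, 0.6] yaw 19.7
  off [-23.13, 2.27, 9.4] yaw 19.7
```

Emit:
servo_tool(
  rows=[
    {"offset": [-3,0.3,0],"yaw": 5,"gripper": 100},
    {"offset": [-8,0.8,0],"yaw": 10,"gripper": 100},
    {"offset": [-13,1.3,0],"yaw": 19.7,"gripper": 100},
    {"offset": [-18,1.8,0],"yaw": 19.7,"gripper": 100},
    {"offset": [-23.1,2.3,0],"yaw": 19.7,"gripper": 100},
    {"offset": [-23.1,2.3,0],"yaw": 19.7,"gripper": 100},
    {"offset": [-23.1,2.3,0],"yaw": 19.7,"gripper": 100},
    {"offset": [-23.1,2.3,0],"yaw": 19.7,"gripper": 100},
  ],
)

```text
time: 43.05
ee_pos: [0.6037, -0.2664, 0.2376]
tcp_rot: [-2.683, -1.632, -0.0]
contact_force: [-0.8, -0.3, -0.4]
finger_gap: 1.002
```

```bash
python3 - <<'E'
from h import *
c=snap("wrist","w17");p=cloud(c);x,y,z=p[...,0],p[...,1],p[...,2]
m=(z>.149)&(z<.156)&(np.hypot(x-.603,y+.269)<.05);print(m.sum(),p[m].min(0),p[m].max(0),cv2.minAreaRect((p[m][:,:2]*1000).astype(np.float32)))
m=(abs(z-.130)<.003)&(np.hypot(x-.63,y+.22)<.1);q=(p[m][:,:2]*1000).astype(np.float32);l=cv2.fitLine(q,cv2.DIST_HUBER,0,.01,.01).ravel();print("bar",len(q),l,np.degrees(np.arctan2(l[1],l[0])))
go((.602,-.268,.142,-27.6))
E
```

```text
550 [ 0.59506902 -0.28498269  0.14904444] [ 0.61542206 -0.2583623   0.15416983] ((605.3369140625, -271.32025146484375), (25.601993560791016, 11.944502830505371), 63.265174865722656)
bar 3352 [ 4.4660857e-01  8.9472944e-01  6.4189838e+02 -1.9903784e+02] 63.473698
t 43.1 pos [ 0.6038 -0.2663  0.2377] tooly -27.4 tilt 0.03 F [-0.   0.4  0.8] gap 1.0 q7 -0.2
  off [-0.23, -0.08, 9.57] yaw 0.2
```

Emit:
servo_tool(
  rows=[
    {"offset": [-0.36,0.3,3],"yaw": -0.7,"gripper": 100},
    {"offset": [-0.36,0.3,6],"yaw": -0.7,"gripper": 100},
    {"offset": [-0.36,0.3,8.5],"yaw": -0.7,"gripper": 100},
    {"offset": [-0.36,0.3,9.5],"yaw": -0.7,"gripper": 60},
    {"offset": [-0.36,0.3,9.5],"yaw": -0.7,"gripper": 20},
    {"offset": [-0.36,0.3,9.5],"yaw": -0.7,"gripper": 0},
    {"offset": [-0.36,0.3,9.5],"yaw": -0.7,"gripper": 0},
    {"offset": [-0.36,0.3,9.5],"yaw": -0.7,"gripper": 0},
  ],
)

```text
time: 44.1
ee_pos: [0.6052, -0.2725, 0.1441]
tcp_rot: [2.674, 1.646, 0.002]
contact_force: [0.3, 0.3, 5.1]
finger_gap: 0.127
```

Emit:
servo_tool(
  rows=[
    {"offset": [0,0,0],"yaw": 0,"gripper": 0},
    {"offset": [0,0,0],"yaw": 0,"gripper": 0},
    {"offset": [0,0,0],"yaw": 0,"gripper": 0},
    {"offset": [0,0,0],"yaw": 0,"gripper": 0},
    {"offset": [0,0,0],"yaw": 0,"gripper": 0},
    {"offset": [0,0,0],"yaw": 0,"gripper": 0},
    {"offset": [0,0,0],"yaw": 0,"gripper": 0},
    {"offset": [0,0,0],"yaw": 0,"gripper": 0},
  ],
)

```text
time: 45.1
ee_pos: [0.6051, -0.2725, 0.1441]
tcp_rot: [2.674, 1.646, 0.002]
contact_force: [-1.0, 0.4, 6.3]
finger_gap: 0.127
```

```bash
cat >> h.py <<'E'
def swing(*L):
    H=jw(.1,0);o=[]
    for th,lift in L:
        rad=.1+.13*np.cos(lift)-.02*np.sin(lift);a=A+np.pi+th
        o.append((H[0]+rad*np.cos(a),H[1]+rad*np.sin(a),.142+.13*np.sin(lift),-107.8+np.degrees(th)))
    go(*o)
E
python3 - <<'E'
from h import *
swing((1.416,0),(1.416,.36),(1.3,.38),(1.15,.38),(1.0,.38),(.85,.38),(.7,.38))
E
```

```text
t 45.1 pos [ 0.6051 -0.2725  0.1441] tooly -26.8 tilt 0.11 F [-1.   0.4  6.3] gap 0.127 q7 -0.2
  off [0.16, -0.04, 0.21] yaw -0.1
  off [1.69, -0.04, -4.37] yaw -0.1
  off [1.96, -2.51, -4.62] yaw 6.5
  off [2.56, -5.65, -4.62] yaw 15.1
  off [3.63, -8.67, -4.62] yaw 23.7
  off [5.13, -11.49, -4.62] yaw 32.3
  off [7.03, -14.06, -4.62] yaw 40.9
```

Emit:
servo_tool(
  rows=[
    {"offset": [0.2,0,-1.2],"yaw": 0,"gripper": 0},
    {"offset": [0.7,0,-2.6],"yaw": 0,"gripper": 0},
    {"offset": [1.4,0,-4.2],"yaw": 0,"gripper": 0},
    {"offset": [1.6,0,-4.6],"yaw": 0,"gripper": 0},
    {"offset": [1.9,-2.5,-4.6],"yaw": 6.5,"gripper": 0},
    {"offset": [2.5,-5.6,-4.6],"yaw": 15,"gripper": 0},
    {"offset": [3.6,-8.6,-4.6],"yaw": 23.7,"gripper": 0},
    {"offset": [4.3,-10,-4.6],"yaw": 28,"gripper": 0},
  ],
)

```text
time: 46.1
ee_pos: [0.5346, -0.188, 0.19]
tcp_rot: [2.995, 0.945, 0.003]
contact_force: [4.4, 0.5, -6.7]
finger_gap: 0.122
```

```bash
python3 - <<'E'
from h import *
swing((.85,.38),(.7,.38),(.55,.38),(.4,.38),(.3,.38),(.2,.38))
E
```

```text
t 46.1 pos [ 0.5346 -0.188   0.19  ] tooly -55.0 tilt 0.13 F [ 4.4  0.5 -6.7] gap 0.122 q7 -0.74
  off [0.02, -1.58, -0.02] yaw 4.1
  off [0.49, -4.74, -0.02] yaw 12.7
  off [1.43, -7.8, -0.02] yaw 21.3
  off [2.81, -10.68, -0.02] yaw 29.9
  off [3.96, -12.48, -0.02] yaw 35.6
  off [5.29, -14.15, -0.02] yaw 41.4
```

Emit:
servo_tool(
  rows=[
    {"offset": [0.05,-1.6,0],"yaw": 4.1,"gripper": 0},
    {"offset": [0.2,-3.1,0],"yaw": 8.4,"gripper": 0},
    {"offset": [0.5,-4.7,0],"yaw": 12.7,"gripper": 0},
    {"offset": [1.4,-7.8,0],"yaw": 21.3,"gripper": 0},
    {"offset": [2.1,-9.3,0],"yaw": 25.6,"gripper": 0},
    {"offset": [2.8,-10.7,0],"yaw": 29.9,"gripper": 0},
    {"offset": [3.95,-12.5,0],"yaw": 35.6,"gripper": 0},
    {"offset": [3.95,-12.5,0],"yaw": 35.6,"gripper": 0},
  ],
)

```text
time: 47.1
ee_pos: [0.4969, -0.0631, 0.19]
tcp_rot: [3.141, -0.012, 0.007]
contact_force: [7.2, -2.4, -9.2]
finger_gap: 0.124
```

```bash
python3 - <<'E'
from h import *
swing((.3,.38),(.2,.38),(.1,.38),(.05,.38),(0.0,.38))
s=snap("side","s18");a=snap("scene","a18");w=snap("wrist","w18")
flat(s,.080,.002,.038);flat(w,.080,.002,.038)
cv2.imwrite("pics/s18.png",np.hstack([crop(s,285,180,115,80,3.5),crop(a,255,170,90,80,3.5)]))
E
```

```text
t 47.1 pos [ 0.4969 -0.0631  0.19  ] tooly -90.4 tilt 0.27 F [ 7.2 -2.4 -9.2] gap 0.124 q7 -1.56
  off [-0.15, 0.0, -0.02] yaw 0.2
  off [-0.03, -2.13, -0.02] yaw 5.9
  off [0.29, -4.23, -0.02] yaw 11.6
  off [0.53, -5.27, -0.02] yaw 14.5
  off [0.83, -6.3, -0.02] yaw 17.4
flat 0.08 none 4
flat 0.08 3416 c [617.5 -37.3] R 29.3 z 80.1 slope [ 0. -0.]
```

View pics/s18.png

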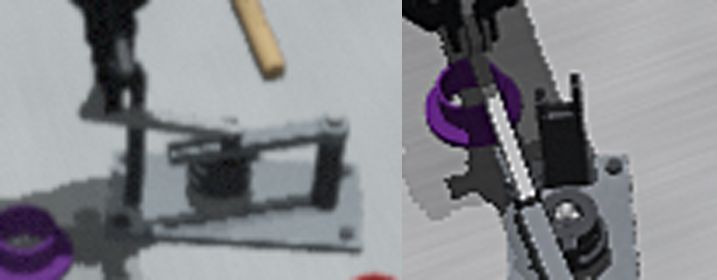

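Emit:
servo_tool(
  rows=[
    {"offset": [0,-1,0],"yaw": 3,"gripper": 0},
    {"offset": [0.1,-2.1,0],"yaw": 5.9,"gripper": 0},
    {"offset": [0.25,-3.2,0],"yaw": 8.7,"gripper": 0},
    {"offset": [0.4,-4.2,0],"yaw": 11.6,"gripper": 0},
    {"offset": [0.6,-5.3,0],"yaw": 14.5,"gripper": 0},
    {"offset": [0.85,-6.3,0],"yaw": 17.4,"gripper": 0},
    {"offset": [0.85,-6.3,0],"yaw": 17.4,"gripper": 0},
    {"offset": [0.85,-6.3,0],"yaw": 17.4,"gripper": 0},
  ],
)

```text
time: 48.25
ee_pos: [0.507, -0.0023, 0.19]
tcp_rot: [3.103, -0.488, 0.011]
contact_force: [11.6, -3.7, -12.6]
finger_gap: 0.127
```

```bash
python3 - <<'E'
from h import *
swing((0,.38),(0.0,.25),(0,.12),(0,0))
w=snap("scene","a19");p=cloud(w);x,y,z=p[...,0],p[...,1],p[...,2]
m=(abs(z-.114)<.004)&(np.hypot(x-.66,y+.05)<.06);q=(p[m][:,:2]*1000).astype(np.float32);l=cv2.fitLine(q,cv2.DIST_HUBER,0,.01,.01).ravel();print(len(q),l,np.degrees(np.arctan2(l[1],l[0])))
E
```

```text
t 48.25 pos [ 0.507  -0.0023  0.19  ] tooly -107.9 tilt 0.41 F [ 11.6  -3.7 -12.6] gap 0.127 q7 -1.98
  off [-0.2, -0.16, -0.02] yaw -0.1
  off [-0.97, -0.16, 1.58] yaw -0.1
  off [-1.54, -0.16, 3.24] yaw -0.1
  off [-1.87, -0.16, 4.8] yaw -0.1
205 [ 9.4853884e-01 -3.1666085e-01  6.6256580e+02 -5.1416573e+01] -18.461105
```

Emit:
servo_tool(
  rows=[
    {"offset": [-0.5,0,0.8],"yaw": 0,"gripper": 0},
    {"offset": [-0.9,0,1.6],"yaw": 0,"gripper": 0},
    {"offset": [-1.2,0,2.4],"yaw": 0,"gripper": 0},
    {"offset": [-1.45,0,3.2],"yaw": 0,"gripper": 0},
    {"offset": [-1.65,0,4],"yaw": 0,"gripper": 0},
    {"offset": [-1.75,0,4.5],"yaw": 0,"gripper": 0},
    {"offset": [-1.75,0,4.5],"yaw": 0,"gripper": 0},
    {"offset": [-1.75,0,4.5],"yaw": 0,"gripper": 0},
  ],
)

```text
time: 49.3
ee_pos: [0.4874, 0.0047, 0.1443]
tcp_rot: [-3.103, 0.486, -0.001]
contact_force: [0.8, -1.1, 8.8]
finger_gap: 0.127
```

Release, rise, and verify.

Emit:
servo_tool(
  rows=[
    {"offset": [0,0,0],"yaw": 0,"gripper": 60},
    {"offset": [0,0,0],"yaw": 0,"gripper": 60},
    {"offset": [0,0,0],"yaw": 0,"gripper": 60},
    {"offset": [0,0,-3],"yaw": 0,"gripper": 60},
    {"offset": [0,0,-7],"yaw": 0,"gripper": 100},
    {"offset": [-2,0,-11],"yaw": 0,"gripper": 100},
    {"offset": [-4,0,-16],"yaw": 0,"gripper": 100},
    {"offset": [-6,0,-20],"yaw": 0,"gripper": 100},
  ],
)

```text
time: 50.3
ee_pos: [0.4292, 0.023, 0.3455]
tcp_rot: [-3.104, 0.486, -0.001]
contact_force: [0.3, 0.0, 0.0]
finger_gap: 1.0
```

```bash
python3 - <<'E'
from h import *
go()
ims=[]
for n in("scene","side","wrist"):
    c=snap(n,n+"_end");p=cloud(c);x,y,z=p[...,0],p[...,1],p[...,2]
    m=(abs(z-.114)<.003)&(np.hypot(x-.67,y+.053)<.045);q=(p[m][:,:2]*1000).astype(np.float32)
    if len(q)>20:l=cv2.fitLine(q,cv2.DIST_HUBER,0,.01,.01).ravel();print(n,"arm",len(q),np.degrees(np.arctan2(l[1],l[0])))
    t=jw(-.13,0);m=(z>.14)&(z<.2)&(np.hypot(x-t[0],y-t[1])<.03)
    if m.sum()>3:print("tab",m.sum(),p[m].mean(0),p[m].max(0))
    u=(x-J[0])*np.cos(A)+(y-J[1])*np.sin(A);v=-(x-J[0])*np.sin(A)+(y-J[1])*np.cos(A)
    m=(u<-.02)&(u>-.112)&(abs(v)<.02)&(z>.122)&(z<.136)
    if m.sum()>10:s=np.polyfit(u[m],z[m],1);print("bar slope",m.sum(),s[0],"z",z[m].mean(),"v",v[m].mean())
    flat(c,.080,.0015,.038);flat(c,.044,.001,.04)
    m=(abs(z-.044)<.004)&(np.hypot(x-.4325,y+.3934)<.036)
    if m.sum()>20:print("hub",m.sum(),cv2.minEnclosingCircle((p[m][:,:2]*1000).astype(np.float32)))
a=load("scene_end");b=load("side_end")
cv2.imwrite("pics/end.png",np.hstack([crop(a,250,165,90,130,4),crop(b,290,180,110,130,4)]))
E
```

```text
t 50.3 pos [0.4292 0.023  0.3455] tooly -107.8 tilt 0.03 F [0.3 0.  0. ] gap 1.0 q7 -2.05
scene arm 158 -16.92099
tab 40 [0.49354331 0.00456385 0.15030999] [0.50579082 0.01336753 0.1551239 ]
bar slope 140 0.0016673745733935472 z 0.13060579177496393 v -0.00044467474894446373
flat 0.08 58 c [613.9 -34.7] R 24.7 z 80.0 slope [0.003 0.002]
flat 0.044 none 9
hub 101 ((433.91412353515625, -391.99822998046875), 31.937530517578125)
side arm 93 -22.982729
tab 40 [4.88202616e-01 3.54070288e-04 1.48447497e-01] [0.50123921 0.01114813 0.1581747 ]
bar slope 142 -0.0031971434554987042 z 0.1291917903589286 v -0.004536463744305461
flat 0.08 30 c [615.5 -42.2] R 28.0 z 80.1 slope [-0.001  0.015]
flat 0.044 none 16
hub 105 ((430.00384521484375, -395.908447265625), 32.03059768676758)
tab 305 [0.48996753 0.00548341 0.15193204] [0.50305724 0.01426838 0.1545985 ]
bar slope 1259 -0.007547621411990598 z 0.13054962462722364 v -0.0014610789755684665
flat 0.08 475 c [612.6 -34.1] R 24.6 z 80.0 slope [-0.003  0.003]
flat 0.044 none 7
hub 421 ((432.7320556640625, -391.1556091308594), 30.954195022583008)
```

View pics/end.png

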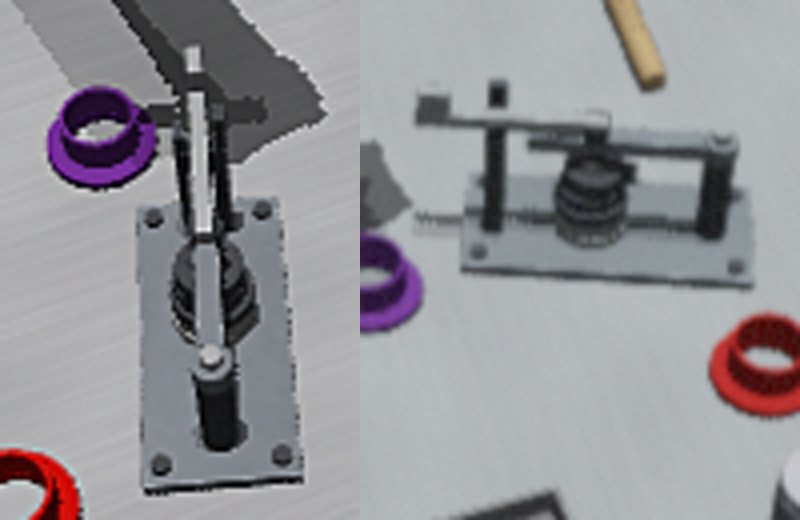

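```bash
python3 -c "
from cell import r
r.job_done();print(r.get_state()['time'])"
```

```text
the job is handed in; nothing more can be done
the job is handed in; nothing more can be done
```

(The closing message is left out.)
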